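# Hang the slotted hanger bar and lock it with the keeper

### The job

Take the flat metal hanger bar out of the parking block and hang it on the headed pin under the stand's small roof: pass the pin sideways through the open slot of the bar and lower the bar so that the pin sits up in the slot's end pocket and the bar hangs upright by itself. Then slide the black keeper knob on top of the roof along its guide over the bar, fully home, so that the bar cannot be lifted off again. Leave the tip box, the beaker and the sample cup where they stand.

Things in the scene. Friction and masses are not known exactly. Their poses are not given: they have to be found in the camera images.
- bar_center (a point): Centre of the loose hanger bar, a flat bare-aluminium plate 8 mm thick, 130 wide, 142 high, 0.16 kg: an upside-down T with a slotted head, upright in the block's groove at first. Axes: x across its width to the side where the slot opens, y thickness, z up. Cross-bar x -65..65 mm, lowest 30 mm; stem 24 mm wide, 57 high; head x -22.5..26. Underside 71 mm below this point.
- bar_seat (a point): Where the pin's axis lies in the hung bar: the pocket of its J-shaped slot, on the bar's middle line, 120 mm above its underside, 22 mm below its top; axes as the bar. The pocket is 15 mm wide (x -7.5..7.5), closed 5 mm above this point, open below into the channel. A lip (x 7.5..26) reaching 3 mm below this point keeps the pin in. The bar balances upright here.
- slot_mouth (a point): Centre of the slot's mouth in the head's +x edge, 26 mm in x and 11 mm below bar_seat; axes as the bar. From it a level channel 16.5 mm high (3 to 19.5 mm below bar_seat) runs in to x = -7.5 mm, under the pocket. So the bar goes on with bar_seat about 11 mm above the pin's axis, moves along its +x until the pin is under the pocket, and is lowered 11 mm.
- bar_arm (a point): A good place to grip: centre of the -x arm of the bar's cross-bar, 48 mm from its middle line, 15 mm above its underside, 105 mm below bar_seat; 8 mm thick, 30 mm high, free above, below and on both sides, also while the bar stands in the block. Axes as the bar.
- block: Parking block, fixed, grey plastic, 40 (x) x 44 x 55 mm, origin at the centre of its underside; a groove 10 mm wide along its x axis (floor 30 mm, walls 55 mm above the worktop) holds the middle of the bar's cross-bar, whose arms stick out at both ends. The bar must rise 28 mm to come out.
- pin_mid (a point): Middle of the pin of the fixed grey stand, 165 mm above the worktop; the stand is turned with its open front to the robot's right. x: from the stand's front to its back, y along the pin, z up. Pin 10 mm thick, 24 long, from a panel (face at y = -12 mm, x -14..77) to a round head 28 mm across (inner face at y = +12, 4 thick), so the bar can only go on sideways, moving in +x between panel and head, its x and z axes along the stand's.
- roof_edge (a point): Middle of the lower front edge of the stand's flat roof, 45 mm before and 50 mm above pin_mid; axes as the stand. The roof is 6 mm thick and runs back from here 125 mm, 40 mm to each side. An upright gripper over the bar's near arm would strike it when the bar goes on: lean the tool 20 to 50 degrees, fingers pointing to the stand and down.
- keeper (a joint): Travel of the keeper in m: 0 = withdrawn to the back, 0.050 = fully home at the front, about 5 mm over the hung bar's top edge. It slides along the stand's -x with about 2 N of friction and stays where it is left. It starts at 0 to 0.008. Drawn home early, its tongue under the roof (27 mm above the pin's axis) keeps the bar from going on.
- keeper_knob (a point): Centre of the keeper's black ribbed knob, 30 (x) x 24 (y) x 30 mm high, on a slide plate 40 mm square and 4 mm thick on top of the roof; this point is 76 mm above the pin's axis and 20 mm above the roof's top. Axes as the stand; free from above.
- tip_box: Closed blue pipette tip box 110 x 71 x 59 mm, loose bystander, origin at the centre of its underside.
- beaker_2: Clear plastic beaker 62 mm across, 76 mm high, loose bystander, origin at the centre of its underside.
- sample_cup: Sample cup with a red lid, 70 mm across, 72 mm high, loose bystander, origin at the centre of its underside.

How it is judged (in metres and radians):
On the way, in this order (a step that is already met when the one before it is completed fails the run):
1. the bar hangs on the pin, the pin in the pocket of its slot, let go (x of bar_seat in the frame of pin_mid between -0.005 and 0.005 m and y of bar_seat in the frame of pin_mid between -0.011 and 0.011 m and z of bar_seat in the frame of pin_mid between -0.004 and 0.004 m and angle between bar_center's own z axis and vertical below 0.14 rad and contact force between hanger_bar and the fingers below 0.05 N), for 0.3 s.
2. the keeper is drawn home over the hung bar (all of step 1 and value of joint keeper above 0.044 m), for 0.2 s.
At the end, for the whole second after the job is handed in: The bar hangs released and at rest on the pin: its seat point is within 5 mm of the pin's axis fore and aft, within 4 mm in height and within 11 mm of the pin's middle along the pin; the bar is within 8 degrees of upright; the keeper stands at 44 mm or more of its 50 mm travel (all of step 2 and linear speed of hanger_bar below 0.02 m/s); the robot touches nothing.
It fails at once if the tip box, the beaker or the sample cup is moved by more than 20 mm (distance of any of tip_box, beaker_2, sample_cup from where it was at the start of the episode above 0.02 m).
It also fails if it takes over 58 s, if anything falls off the work surface, if the arm or the gripper's body presses on something with over 40 N, if the wrist force passes 120 N, or if a joint passes its speed limit or range.

### The arm

A 7-joint arm with a two-finger parallel gripper is mounted at the origin on a cart in front of the work surface, level with it; the furniture and walls round the work are solid. World frame = base frame: x ahead of the robot, y to its left, z up, the work surface at z = 0. Lengths are in mm, angles in rad, forces in N, time in s.
With the tool pointing down it reaches from about 400 to 875 mm from the base axis. Payload 4.4 kg.
Tool frame: the origin (TCP) lies at the very end of the fingers, on their centre line; the grasp point (between the pads) lies 19 mm behind it; y points along the fingers, x is the direction in which the jaws open and shut, and the axes are right-handed (so a half turn about y gives the same grasp; the last joint's range is limited). The gripper opens to 85 mm and grips with 20 to 120 N. Pads are 22 mm wide; open, the fingers measure 114 mm over their backs; the gripper's body (76 mm by 85 mm) begins 54 mm behind the grasp point. The pads swing forward as they close: fully open they stand 13 mm farther back than shut.
Start: joints at [1.241, 0.628, 0.038, 1.517, -0.027, 0.996, -0.02], TCP at [169.516, -627.521, 231.313] pointing down, gripper open.
Joint ranges: [-3.06, 3.06], [-0.37, 2.12], [-1.25, 1.32], [0.18, 2.47], [-1.1, 4.24], [0.23, 1.98], [-2.94, 2.94]. Speed limits (rad/s): [2.57, 2.57, 3.14, 3.14, 3.14, 3.14, 3.14].

### API

Orientations are given as [roll, pitch, yaw] about the fixed x, y, z axes, in that order (R = Rz(yaw) Ry(pitch) Rx(roll)).
In Python, from cell import ctrl, get_image, nets gives the robot as it stands. The module is installed in compiled form; this text tells all that it offers.
- The arm moves only by the tool step_arm, never from a script. Its argument "moves" is text: rows parted by semicolons, each of 7 numbers parted by spaces: the shift along the tool's x, y, z normalised to -1 to 1, where 1 is 0.05 m, then the turn, a rotation vector about the tool's x, y, z normalised to -1 to 1, where 1 is 0.12 rad, then the opening, from 0 (shut) to 1 (fully open). A call has 1 to 20 rows; each row shifts and turns the commanded pose from where the row before left it, along the tool's axes as they then stand; what a row does not reach is not made up. A row lasts 1/10 s, in which the tool goes at most 50 mm and 8.59 degrees, less where a joint would pass 70% of its speed; a pose out of reach is approached as far as the arm can. A call with a number of a shift or a turn outside -1 to 1 is refused whole. A call with a gripper value outside its range is refused whole. The fingers move at their own pace and stop on an object; the grip force is fixed at half the most. Time passes only in rows, so rows that do not move let the fingers close. It gives the time, the measured TCP pose, the force and the opening at its end, in the units of the state.
- ctrl.read_state(): the state, without advancing time (a new reading comes with each control period).
- get_image(name): name is "side" or "top" or "wrist"; returns a dict with "color" (400x640x3 uint8, blue, green, red), "vertical_fov" (degrees; the focal length in pixels is half the picture's height over the tangent of half this angle, whatever the lens; pixels are square), "cx", "cy" (the principal point, pixels), "R" (3x3) and "t" (3): a world point X has camera coordinates R X + t; the wrist camera has in their place "T_tool_cam" (4x4, takes a point from camera to tool coordinates, whose origin is the TCP and whose axes are the tool frame's). Camera axes: x right, y down, z forward; pixel columns grow to the right and rows downward; lengths in mm; the calibration is good to about 2 mm. A picture is of the moment at which its call begins: read the wrist's pose just before it. There is no depth.
- ctrl.finish_job(): hands the job in, once; it reports no verdict.
Trained networks look in a picture, given as the dict that the camera call returned (one of the last four; its "shot" number tells which), for a name from the list of things; names that differ only in an ending like _2 or _b are one class to them, and where a whole thing is asked for, a point or a joint stands for the part that bears it (a point fixed in the world has none). Each returns a list of dicts, best first, with "conf" (0 to 1); they miss things now and then, are a little off and sometimes report something else, mostly with a low value. They report only what shows in the picture. A call takes as long as a camera call.
- nets.find_in(picture, target): "position" ([x, y, z] in mm, in world coordinates, good to about 4 mm: the middle of the surface that is visible of it).
- nets.cut_out(picture, target): "pixels" (400x640 bool, what is visible of it).
- nets.place_of(picture, target): "position" ([x, y, z] in mm, in world coordinates, good to about 4 mm: a listed point, or the origin of a listed thing).
The state is a dict: "clock": time; "qpos": joint angles; "qd": joint speeds; "tau": joint torques, N m; "eef_pos": TCP position; "tool_rot": TCP orientation; "force": force on the tool from outside, world axes, zero at the start; "torque": the same for the moment, N m; "width": finger opening in mm.
Only numpy, scipy, OpenCV 4.12 (cv2) and the standard library are available. Lean on these libraries where they do the work, as an engineer would, in place of code of your own. Each camera call takes 0.05 s, during which the arm holds its last target.

## Working session

There is one attempt and no reset: what is moved stays moved. The work goes in short steps, Python scripts to look and compute and a tool call to move; the robot and the scene stay as the last step left them, time stands still between calls to the robot, and variables do not carry over. Pictures are saved under pics/ and viewed, and the job is handed in when it is done.

Besides the shell and the picture viewer there is one more tool, called after "Request:" as name(argument=value, ...) on one line, values as JSON. step_arm: Moves the arm, as the interface text tells. Scaled input: -1 to 1 covers 0.05 m each way for a shift and 0.12 rad each way for a turn. Its arguments: {"type":"object","properties":{"moves":{"type":"string"}},"required":["moves"]}

```bash
mkdir -p pics
cat > h.py <<'E'
import numpy as np, cv2, pickle
from cell import ctrl, get_image, nets
from scipy.spatial.transform import Rotation as Rn
def cam(p, st=None):
    f=200/np.tan(np.radians(p["vertical_fov"])/2)
    K=np.array([[f,0,p["cx"]],[0,f,p["cy"]],[0,0,1.]])
    if "R" in p: return K,np.array(p["R"]),np.array(p["t"])
    T=np.array(p["T_tool_cam"]); Rt=Rn.from_euler('xyz',st["tool_rot"]).as_matrix()
    Rwc=Rt@T[:3,:3]; c=Rt@T[:3,3]+np.array(st["eef_pos"])
    return K,Rwc.T,-Rwc.T@c
def proj(C,X):
    K,R,t=C; X=np.atleast_2d(X); c=X@R.T+t; u=c@K.T; return u[:,:2]/u[:,2:]
def ray(C,uv):
    K,R,t=C; d=R.T@np.linalg.inv(K)@np.array([uv[0],uv[1],1.]); return -R.T@t,d/np.linalg.norm(d)
E
python3 - <<'E'
from h import *
st=ctrl.read_state(); print({k:np.round(v,3) for k,v in st.items()})
names=["bar_center","bar_seat","slot_mouth","bar_arm","block","pin_mid","roof_edge","keeper_knob","tip_box","beaker_2","sample_cup"]
for n in ["side","top","wrist"]:
    p=get_image(n); cv2.imwrite(f"pics/{n}0.png",p["color"])
    pickle.dump((p,st),open(f"{n}0.pkl","wb"))
    K,R,t=cam(p,st); print(n,"cam at",np.round(-R.T@t),"axis",np.round(R[2],2))
    for m in names:
        print(n,m,[(np.round(r["position"]),round(r["conf"],2)) for r in nets.place_of(p,m)[:2]])
E
```

```text
{'clock': np.float64(0.0), 'qpos': array([ 1.241,  0.629,  0.038,  1.518, -0.027,  0.996, -0.02 ]), 'qd': array([-0.001,  0.001, -0.   , -0.   , -0.001, -0.   ,  0.002]), 'tau': array([-0.0000e+00, -5.6339e+01,  1.2260e+00, -1.9345e+01,  1.1000e-02,
        1.0000e-02,  0.0000e+00]), 'eef_pos': array([ 169.367, -626.888,  230.37 ]), 'tool_rot': array([-1.571,  0.002, -1.307]), 'force': array([-0.369, -0.359, -0.561]), 'torque': array([-0.013, -0.006, -0.005]), 'width': np.float64(85.278)}
side cam at [ 485. -751.  678.] axis [ 0.11  0.86 -0.5 ]
side bar_center [(array([497., -71., 100.]), 0.61)]
side bar_seat [(array([498., -71., 149.]), 0.78)]
side slot_mouth [(array([513., -56., 141.]), 0.89)]
side bar_arm [(array([ 463., -104.,   48.]), 0.65)]
side block [(array([493., -69.,   1.]), 0.79), (array([498., -74., 151.]), 0.45)]
side pin_mid [(array([ 465., -104.,   46.]), 0.23)]
side roof_edge [(array([572., 160., 216.]), 0.84)]
side keeper_knob [(array([602., 245., 241.]), 0.61)]
side tip_box [(array([706., -72.,  -1.]), 0.84), (array([496., -70.,   2.]), 0.27)]
side beaker_2 [(array
[... 314 characters left out ...]
4., -107.,   43.]), 0.64)]
top block [(array([498., -74.,   4.]), 0.49)]
top pin_mid [(array([593., 204., 165.]), 0.67), (array([498., -69.,   5.]), 0.27)]
top roof_edge [(array([578., 165., 211.]), 0.68)]
top keeper_knob [(array([604., 244., 239.]), 0.57)]
top tip_box [(array([704., -69.,  -2.]), 0.84), (array([603., 243., 239.]), 0.17)]
top beaker_2 [(array([721., 359.,  -0.]), 0.57)]
top sample_cup [(array([726.,  56.,  -0.]), 0.62)]
wrist cam at [ 249. -606.  373.] axis [-0.31 -0.08 -0.95]
wrist bar_center []
wrist bar_seat []
wrist slot_mouth []
wrist bar_arm []
wrist block []
wrist pin_mid []
wrist roof_edge []
wrist keeper_knob []
wrist tip_box []
wrist beaker_2 []
wrist sample_cup []
```

View pics/side0.png

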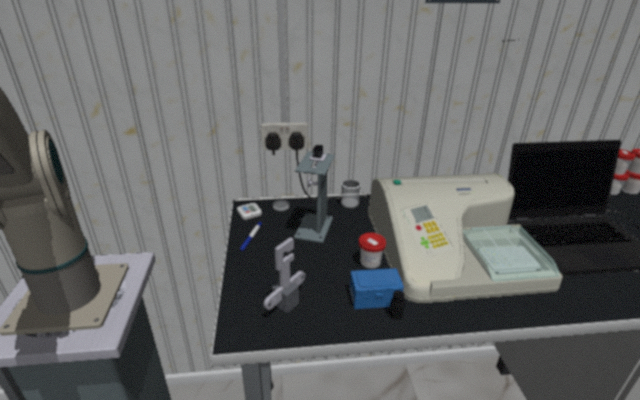

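View pics/top0.png

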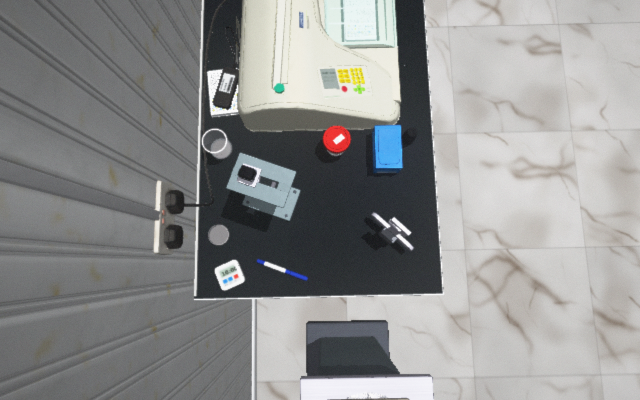

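```bash
cat > mod.py <<'E'
from h import *
def fr(o,yaw):
    c,s=np.cos(yaw),np.sin(yaw); R=np.array([[c,-s,0],[s,c,0],[0,0,1]]); return lambda P: np.atleast_2d(P)@R.T+np.array(o)
# bar outline in bar_seat frame (x,z), y +-4
BAR=[(-65,-120),(65,-120),(65,-90),(12,-90),(12,-33),(26,-33),(26,-19.5),(-7.5,-19.5),(-7.5,5),(7.5,5),(7.5,-3),(26,-3),(26,22),(-22.5,22),(-22.5,-33),(-12,-33),(-12,-90),(-65,-90)]
def barlines(y): return [(x,y,z) for x,z in BAR]
def stand():
    L=[]
    for z in (50,56): L.append([(-45,-40,z),(80,-40,z),(80,40,z),(-45,40,z)])
    a=np.linspace(0,2*np.pi,25)[:-1]
    for y in(12,16): L.append([(14*np.cos(t),y,14*np.sin(t)) for t in a])
    L.append([(5*np.cos(t),-12,5*np.sin(t)) for t in a])
    return L
def draw(img,C,P,col,s,off):
    q=(proj(C,P)-off)*s; cv2.polylines(img,[np.round(q*8).astype(int)],True,col,1,cv2.LINE_AA,3)
def crop(p,x0,y0,x1,y1,s):
    return cv2.resize(p["color"][y0:y1,x0:x1],None,fx=s,fy=s,interpolation=cv2.INTER_CUBIC)
E
cat > ov.py <<'E'
import sys
from mod import *
pin=[592,204,165]; ys=np.radians(71)
seat=[498,-70,150]; yb=np.radians(45.3)
S=fr(pin,ys);B=fr(seat,yb)
for n,bx,s in [("side",(255,140,345,320),4),("top",(215,140,310,225),7),("top",(355,200,425,260),8),]:
    p,st=pickle.load(open(n+"0.pkl","rb"));C=cam(p,st)
    im=crop(p,*bx,s)
    im0=im.copy(); off=np.array(bx[:2])-0.5+0.5/s
    for P in stand(): draw(im,C,S(P),(0,255,0),s,off)
    for y in(-4,4): draw(im,C,B(barlines(y)),(0,0,255),s,off)
    o=np.hstack([im0,im]); f=min(1,800/o.shape[1],600/o.shape[0])
    cv2.imwrite(f"pics/ov_{n}{bx[0]}.png",cv2.resize(o,None,fx=f,fy=f,interpolation=cv2.INTER_AREA))
E
python3 ov.py; ls pics
```

```text
ov_side255.png
ov_top215.png
ov_top355.png
side0.png
top0.png
wrist0.png
```

View pics/ov_side255.png

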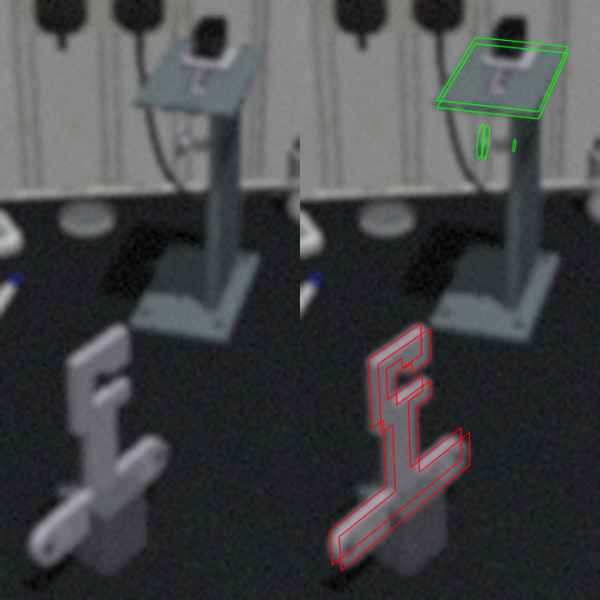

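View pics/ov_top215.png

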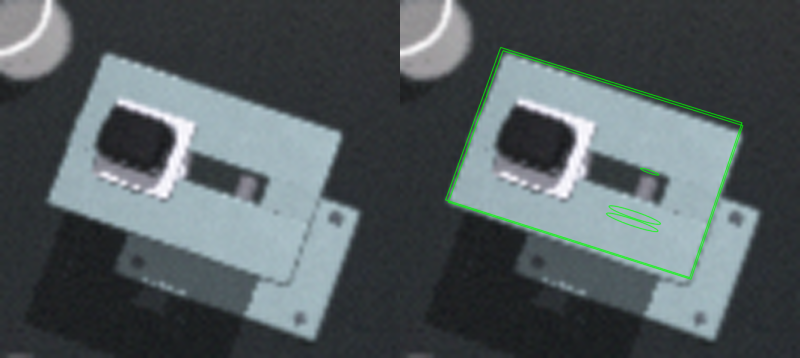

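View pics/ov_top355.png

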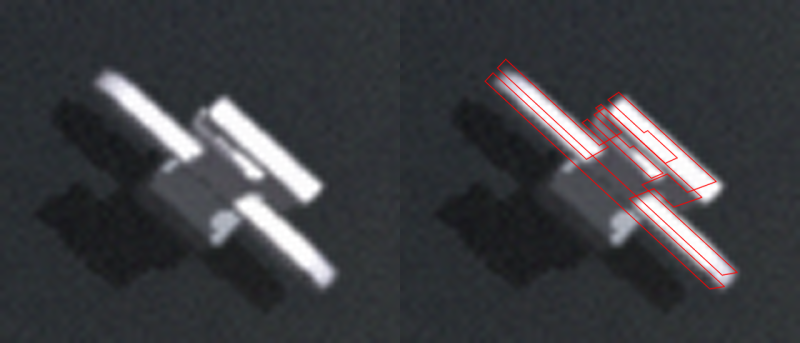

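```bash
cat > fit.py <<'E'
from mod import *
from scipy.optimize import minimize
SS=4
def render(C,B,box):
    x0,y0,x1,y1=box; m=np.zeros(((y1-y0)*SS,(x1-x0)*SS),np.uint8)
    f=(proj(C,B(barlines(-4)))); b=proj(C,B(barlines(4)))
    off=np.array([x0,y0])-0.5+0.5/SS
    for Q in (f,b): cv2.fillPoly(m,[np.round((Q-off)*SS).astype(int)],1)
    n=len(f)
    for i in range(n):
        j=(i+1)%n; cv2.fillConvexPoly(m,cv2.convexHull(np.round((np.array([f[i],f[j],b[i],b[j]])-off)*SS).astype(int)),1)
    return cv2.resize(m.astype(np.float32),None,fx=1/SS,fy=1/SS,interpolation=cv2.INTER_AREA)
def fitbar(views,x0,fixz=True,tilt=False):
    # views: list of (C,mask,box)
    def cost(v):
        o=[v[0],v[1],v[2]]; 
        B0=fr([0,0,0],v[3]); ca,sa=np.cos(v[4]),np.sin(v[4])
        Ry=np.array([[ca,0,sa],[0,1,0],[-sa,0,ca]])
        B=lambda P: B0(np.atleast_2d(P)@Ry.T)+np.array(o)
        e=0
        for C,m,box in views:
            e+=np.abs(render(C,B,box)-m).sum()/m.sum()
        return e
    free=[0,1,3]+([] if fixz else [2])+([4] if tilt else [])
    x0=np.array(x0,float)
    def g(w):
        v=x0.copy(); v[free]+=w*np.array([1,1,1,.02,.02])[free]*3; return cost(v)
    best=None
    for k in range(3):
        r=minimize(g,np.zeros(len(free)) if best is None else best.x+np.random.randn(len(free))*.3,method='Nelder-Mead',options=dict(initial_simplex=None,xatol=.02,fatol=1e-4,maxiter=300))
        if best is None or r.fun<best.fun: best=r
    v=x0.copy(); v[free]+=best.x*np.array([1,1,1,.02,.02])[free]*3
    return v,best.fun
E
python3 - <<'E'
from fit import *
V={}
for n,box in [("side",(255,225,310,300)),("top",(355,200,425,260))]:
    p=get_image(n); r=nets.cut_out(p,"bar_center")
    m=np.array(r[0]["pixels"]); ys,xs=np.nonzero(m); print(n,r[0]["conf"],m.sum(),xs.min(),xs.max(),ys.min(),ys.max())
    V[n]=(cam(p),m[box[1]:box[3],box[0]:box[2]].astype(np.float32),box)
s=[497,-71,150,np.radians(45.3),0]
for k in (["side"],["top"],["side","top"]):
    v,e=fitbar([V[a] for a in k],s); print(k,np.round(v[:3],1),np.degrees(v[3]).round(2),round(e,3))
E
```

```text
side 0.78 937 265 304 239 309
top 0.69 530 371 412 212 250
['side'] [497.7 -70.8 150. ] 46.0 0.274
['top'] [497. -71. 150.] 45.3 0.194
['side', 'top'] [496.8 -72.2 150. ] 45.55 0.461
```

```bash
cat > plan.py <<'E'
from h import *
def pose(G,yaw,L,d=19):
    """grasp point G, bar/stand x yaw, lean L -> TCP pos, R"""
    R=Rn.from_euler('z',yaw-np.pi/2)*Rn.from_euler('x',-np.pi/2)*Rn.from_euler('x',L)
    return np.array(G)+d*R.as_matrix()[:,1],R
def rows(tp,TR,n,grip,st=None,dec=2,nr=None):
    st=st or ctrl.read_state()
    p=np.array(st["eef_pos"],float);R=Rn.from_euler('xyz',st["tool_rot"])
    nr=nr or n; out=[]
    for i in range(n):
        d=R.as_matrix().T@((tp-p)/(n-i))/50
        w=(R.inv()*TR).as_rotvec()/0.12/max(nr-i,1)
        d=np.round(d,dec);w=np.round(w,dec)
        out.append(" ".join("%g"%v for v in [*d,*w,grip]))
        p=p+R.as_matrix()@d*50; R=R*Rn.from_rotvec(w*0.12)
        if max(abs(d).max(),abs(w).max())>1: print("TOO BIG")
    print("; ".join(out)); print("err",np.round(tp-p,1),"roterr deg",np.degrees((R.inv()*TR).magnitude()).round(2))
E
python3 - <<'E'
from plan import *
yb=np.radians(45.5)
tp,R=pose([462,-107,45],yb,np.radians(35),-61); print(tp)
rows(tp,R,16,1)
E
```

```text
[ 437.47647268 -131.9553227    94.9682747 ]
-0.51 0.17 0.48 0.31 -0.27 0.08 1; -0.49 0.19 0.49 0.31 -0.27 0.08 1; -0.48 0.22 0.5 0.31 -0.27 0.08 1; -0.46 0.24 0.51 0.31 -0.27 0.09 1; -0.44 0.26 0.51 0.31 -0.27 0.08 1; -0.42 0.29 0.52 0.31 -0.27 0.08 1; -0.4 0.31 0.52 0.31 -0.27 0.09 1; -0.38 0.33 0.52 0.31 -0.27 0.08 1; -0.36 0.36 0.52 0.31 -0.26 0.09 1; -0.33 0.38 0.52 0.31 -0.27 0.08 1; -0.31 0.4 0.51 0.31 -0.26 0.09 1; -0.3 0.43 0.51 0.31 -0.27 0.08 1; -0.27 0.45 0.5 0.31 -0.26 0.09 1; -0.25 0.47 0.49 0.31 -0.27 0.08 1; -0.24 0.49 0.48 0.32 -0.26 0.09 1; -0.21 0.5 0.48 0.31 -0.27 0.08 1
err [-0.2 -0.  -0.2] roterr deg 0.03
```

Request:
step_arm(moves="-0.51 0.17 0.48 0.31 -0.27 0.08 1; -0.49 0.19 0.49 0.31 -0.27 0.08 1; -0.48 0.22 0.5 0.31 -0.27 0.08 1; -0.46 0.24 0.51 0.31 -0.27 0.09 1; -0.44 0.26 0.51 0.31 -0.27 0.08 1; -0.42 0.29 0.52 0.31 -0.27 0.08 1; -0.4 0.31 0.52 0.31 -0.27 0.09 1; -0.38 0.33 0.52 0.31 -0.27 0.08 1; -0.36 0.36 0.52 0.31 -0.26 0.09 1; -0.33 0.38 0.52 0.31 -0.27 0.08 1; -0.31 0.4 0.51 0.31 -0.26 0.09 1; -0.3 0.43 0.51 0.31 -0.27 0.08 1; -0.27 0.45 0.5 0.31 -0.26 0.09 1; -0.25 0.47 0.49 0.31 -0.27 0.08 1; -0.24 0.49 0.48 0.32 -0.26 0.09 1; -0.21 0.5 0.48 0.31 -0.27 0.08 1; 0 0 0 0 0 0 1; 0 0 0 0 0 0 1")

```text
clock: 3.8
eef_pos: [423.6, -158.0, 103.7]
tool_rot: [-0.988, 0.013, -0.801]
force: [-0.0, 0.1, -0.2]
width: 85.6
```

Run:
```python
from plan import *
st=ctrl.read_state(); print(st["qpos"].round(2) if hasattr(st["qpos"],"round") else st["qpos"])
p=get_image("wrist"); cv2.imwrite("pics/w1.png",p["color"]); pickle.dump((p,st),open("w1.pkl","wb"))
C=cam(p,st)
for m in ["bar_arm","bar_center","bar_seat"]:
    print(m,[(np.round(r["position"]),round(r["conf"],2)) for r in nets.place_of(p,m)[:2]])
print(proj(C,[[463.3,-105.7,45],[454,-115,60],[497,-71.5,172]]).round())
yb=np.radians(45.5)
tp,R=pose([462,-107,45],yb,np.radians(35)); print(tp)
rows(tp,R,5,1)
```

```text
[ 1.13  0.74 -0.6   2.29 -0.95  0.24  0.8 ]
bar_arm [(array([ 466., -104.,   44.]), 0.96), (array([706., -69.,  -3.]), 0.56)]
bar_center [(array([496., -71., 102.]), 0.6)]
bar_seat [(array([496., -73., 154.]), 0.82)]
[[314. 181.]
 [313. 192.]
 [298. -21.]]
[469.63847572 -99.22703063  29.43611116]
-0.04 0.41 0.08 0.05 -0.05 0.01 1; -0.04 0.42 0.08 0.04 -0.05 0.01 1; -0.04 0.41 0.08 0.05 -0.04 0.01 1; -0.03 0.42 0.08 0.04 -0.05 0 1; -0.04 0.41 0.08 0.05 -0.04 0.01 1
err [ 0.  -0.1 -0.2] roterr deg 0.04
```

View pics/w1.png

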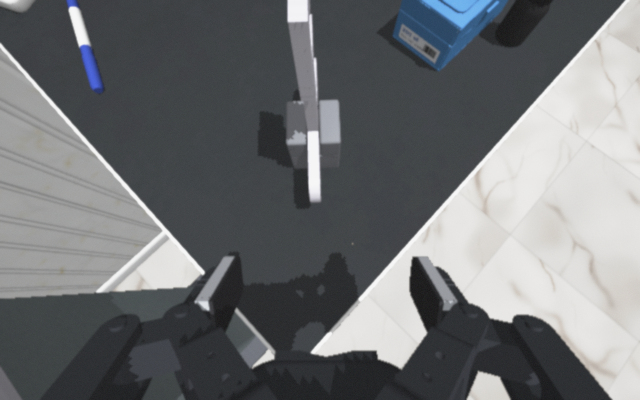

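Run:
```python
from plan import *
yb=np.radians(45.5)
tp,R=pose([462,-107,45],yb,np.radians(25),-50); print(tp)
rows(tp,R,5,1)
```

```text
[ 447.18914725 -122.07163325   90.31538935]
-0.04 0.14 0.11 -0.25 -0.05 0 1; -0.04 0.14 0.12 -0.24 -0.05 0 1; -0.04 0.13 0.12 -0.25 -0.05 0.01 1; -0.03 0.13 0.12 -0.24 -0.04 0 1; -0.04 0.12 0.13 -0.25 -0.05 0.01 1
err [ 0.  -0.1 -0.3] roterr deg 0.04
```

Request:
step_arm(moves="-0.04 0.14 0.11 -0.25 -0.05 0 1; -0.04 0.14 0.12 -0.24 -0.05 0 1; -0.04 0.13 0.12 -0.25 -0.05 0.01 1; -0.03 0.13 0.12 -0.24 -0.04 0 1; -0.04 0.12 0.13 -0.25 -0.05 0.01 1; 0 0 0 0 0 0 1")

```text
clock: 4.6
eef_pos: [449.2, -121.1, 93.5]
tool_rot: [-1.134, 0.004, -0.769]
force: [0.5, -0.5, -0.4]
width: 85.5
```

Run:
```python
from plan import *
st=ctrl.read_state(); print(np.round(st["qpos"],2))
yb=np.radians(45.5)
tp,R=pose([462,-107,45],yb,np.radians(25)); print(tp)
rows(tp,R,4,1)
```

```text
[ 0.76  0.66 -0.35  2.28 -1.1   0.23  0.79]
[ 467.62812404 -101.27277936   27.78015205]
-0 0.35 -0.02 -0 0.01 -0.01 1; -0 0.36 -0.02 -0 0.01 -0.01 1; -0 0.35 -0.01 -0 0.01 -0.02 1; -0.01 0.36 -0.02 -0 0.02 -0.01 1
err [0.2 0.1 0.1] roterr deg 0.05
```

Run:
```python
from plan import *
st=ctrl.read_state(); print(np.round(st["qpos"],4))
yb=np.radians(45.5)
tp,R=pose([462,-107,45],yb,np.radians(21.5),-15); print(tp)
rows(tp,R,4,1)
```

```text
[ 0.7568  0.6603 -0.3499  2.2814 -1.0978  0.234   0.7934]
[ 458.14673842 -110.92110747   58.95626352]
-0 0.19 -0.01 -0.13 0.01 -0.01 1; -0 0.18 -0.01 -0.13 0.01 -0.01 1; -0.01 0.19 -0.01 -0.13 0.01 -0.02 1; -0 0.18 0 -0.12 0.02 -0.01 1
err [-0.   0.1 -0. ] roterr deg 0.03
```

Request:
step_arm(moves="0 0.19 -0.01 -0.13 0.01 -0.01 1; 0 0.18 -0.01 -0.13 0.01 -0.01 1; -0.01 0.19 -0.01 -0.13 0.01 -0.02 1; 0 0.18 0 -0.12 0.02 -0.01 1; 0 0 0 0 0 0 1")

```text
clock: 5.1
eef_pos: [461.6, -119.5, 67.0]
tool_rot: [-1.201, 0.018, -0.774]
force: [-0.2, -0.4, 0.3]
width: 85.1
```

Run:
```python
from plan import *
st=ctrl.read_state(); print(np.round(st["qpos"],4))
yb=np.radians(45.5)
tp,R=pose([462,-107,45],yb,np.radians(23)); print(tp)
rows(tp,R,4,1)
```

```text
[ 0.6106  0.6969 -0.2309  2.2426 -1.0983  0.2332  0.7386]
[ 467.20347429 -101.7049061    27.51040778]
-0.04 0.22 0.01 0.07 -0.01 -0.04 1; -0.04 0.21 0 0.06 -0.01 -0.04 1; -0.04 0.21 0 0.07 -0.01 -0.04 1; -0.04 0.22 0 0.06 -0.01 -0.03 1
err [0.1 0.1 0.1] roterr deg 0.02
```

Run:
```python
from plan import *
yb=np.radians(45.5)
tp,R=pose([459,-110,46],yb,np.radians(16.5),-11); print(tp)
rows(tp,R,4,1)
```

```text
[ 456.81024115 -112.22831479   56.54701708]
-0.04 0.05 -0.01 -0.17 -0.01 -0.04 1; -0.04 0.05 -0.01 -0.17 -0.01 -0.04 1; -0.04 0.06 -0.01 -0.17 -0 -0.04 1; -0.05 0.05 -0.01 -0.17 -0.01 -0.03 1
err [ 0.2  0.1 -0. ] roterr deg 0.03
```

Request:
step_arm(moves="-0.04 0.05 -0.01 -0.17 -0.01 -0.04 1; -0.04 0.05 -0.01 -0.17 -0.01 -0.04 1; -0.04 0.06 -0.01 -0.17 0 -0.04 1; -0.05 0.05 -0.01 -0.17 -0.01 -0.03 1; 0 0 0 0 0 0 1; 0 0 0 0 0 0 1")

```text
clock: 5.7
eef_pos: [458.3, -114.7, 60.7]
tool_rot: [-1.284, 0.007, -0.775]
force: [0.6, -0.5, -0.1]
width: 85.2
```

Run:
```python
from plan import *
st=ctrl.read_state(); print(np.round(st["qpos"],4),np.round(st["eef_pos"],1))
```

```text
[ 0.4459  0.6825 -0.0931  2.2466 -1.0988  0.2331  0.6773] [ 458.3 -114.7   60.7]
```

```bash
cat > kin.py <<'E'
import numpy as np
from scipy.spatial.transform import Rotation as Rn
from scipy.optimize import least_squares
import itertools
LO=np.array([-3.06,-.37,-1.25,.18,-1.1,.23,-2.94]);HI=np.array([3.06,2.12,1.32,2.47,4.24,1.98,2.94])
AX="zyzyzyz"
def fk(q,par,sg):
    # par: 7 link translation offsets: d1, (a,d) etc
    R=np.eye(3);p=np.array([0,0,par[0]])
    offs=[None,(par[1],0,0),(0,0,par[2]),(par[3],0,0),(0,0,par[4]),(par[5],0,0),(0,0,par[6])]
    Rz=lambda a:Rn.from_euler('z',a).as_matrix(); Ry=lambda a:Rn.from_euler('y',a).as_matrix()
    R=Rz(sg[0]*q[0]); p=p+R@[par[1],0,0]
    R=R@Ry(q[1]);p=p+R@[0,par[7],par[2]]
    R=R@Rz(sg[1]*q[2]);p=p+R@[par[3],0,0]
    R=R@Ry(q[3]);p=p+R@[0,par[8],par[4]]
    R=R@Rz(sg[2]*q[4]);p=p+R@[par[5],0,0]
    R=R@Ry(q[5]);p=p+R@[0,par[9],par[6]]
    R=R@Rz(sg[3]*q[6])
    return p,R
E
python3 - <<'E'
from kin import *; import pickle
from h import ctrl
D=[]
for f in("side0","w1"):
    p,st=pickle.load(open(f+".pkl","rb"));D.append((st["qpos"],st["eef_pos"],st["tool_rot"]))
D.append(([ 0.7568,0.6603,-0.3499,2.2814,-1.0978,0.234,0.7934],[449.2,-121.1,93.5],[-1.134,.004,-.769]))
D.append(([0.6106,0.6969,-0.2309,2.2426,-1.0983,0.2332,0.7386],[461.6,-119.5,67.0],[-1.201,.018,-.774]))
st=ctrl.read_state(); D.append((st["qpos"],st["eef_pos"],st["tool_rot"]))
pickle.dump(D,open("D.pkl","wb"))
T=Rn.from_matrix(np.array([[1,0,0],[0,0,-1],[0,1,0]]).T) # guess
for sg in itertools.product((1,-1),repeat=4):
    # R_tool = Rz(c) R_fk * X ; solve X from mean, base yaw c free
    best=9
    for c in np.linspace(-np.pi,np.pi,73):
        Xs=[(Rn.from_euler('z',c)*Rn.from_matrix(fk(q,np.zeros(10),sg)[1])).inv()*Rn.from_euler('xyz',r) for q,e,r in D]
        m=Rn.concatenate(Xs); M=m.mean(); er=np.degrees((M.inv()*m).magnitude()).max()
        if er<best*57.3: best=er/57.3; bc=c; bM=M
    print(sg,round(best*57.3,2),round(bc,2),bM.as_matrix().round(2).tolist())
E
```

```text
(1, 1, 1, 1) 47.92 1.05 [[0.94, -0.19, -0.29], [-0.29, 0.03, -0.96], [0.19, 0.98, -0.03]]
(1, 1, 1, -1) 22.3 1.92 [[-0.16, -0.01, 0.99], [0.98, 0.1, 0.16], [-0.1, 1.0, -0.01]]
(1, 1, -1, 1) 175.91 -0.87 [[-0.2, 0.38, 0.9], [0.97, -0.02, 0.22], [0.1, 0.93, -0.36]]
(1, 1, -1, -1) 75.33 0.0 [[-0.32, -0.25, -0.92], [-0.95, 0.13, 0.29], [0.05, 0.96, -0.27]]
(1, -1, 1, 1) 28.57 -1.13 [[-0.54, -0.23, -0.81], [-0.84, 0.22, 0.49], [0.07, 0.95, -0.31]]
(1, -1, 1, -1) 50.22 0.26 [[0.9, 0.16, 0.41], [0.44, -0.22, -0.87], [-0.05, 0.96, -0.27]]
(1, -1, -1, 1) 131.89 -2.97 [[0.86, -0.25, 0.45], [0.33, -0.4, -0.86], [0.4, 0.88, -0.26]]
(1, -1, -1, -1) 45.94 -2.18 [[-0.87, 0.18, 0.46], [0.46, -0.05, 0.89], [0.19, 0.98, -0.04]]
(-1, 1, 1, 1) 42.97 -2.79 [[0.9, 0.09, 0.43], [0.43, 0.02, -0.9], [-0.09, 1.0, -0.02]]
(-1, 1, 1, -1) 70.41 -2.27 [[-0.55, -0.07, 0.83], [0.8, 0.25, 0.55], [-0.25, 0.97, -0.09]]
(-1, 1, -1, 1) 104.88 0.79 [[-0.59, 0.32, 0.74], [0.8, 0.09, 0.6], [0.12, 0.94, -0.31]]
(-1, 1, -1, -1) 30.58 -2.97 [[0.98, -0.06, -0.19], [-0.2, -0.34, -0.92], [-0.01, 0.94, -0.35]]
(-1, -1, 1, 1) 27.1 1.13 [[0.03, -0.26, -0.97], [-1.0, 0.02, -0.04], [0.03, 0.97, -0.26]]
(-1, -1, 1, -1) 103.69 2.18 [[0.65, 0.29, 0.71], [0.76, -0.13, -0.64], [-0.1, 0.95, -0.3]]
(-1, -1, -1, 1) 72.47 -0.79 [[0.4, -0.06, 0.92], [0.88, -0.26, -0.4], [0.26, 0.96, -0.05]]
(-1, -1, -1, -1) 0.02 0.0 [[-1.0, -0.0, -0.0], [-0.0, -0.0, 1.0], [-0.0, 1.0, 0.0]]
```

Run:
```python
from kin import *; import pickle
D=pickle.load(open("D.pkl","rb")); sg=(-1,-1,-1,-1)
def res(v,idx):
    par=np.zeros(10); par[idx]=v
    return np.concatenate([fk(q,par,sg)[0]-np.array(e) for q,e,r in D])
for idx in ([0,2,4,6],[0,2,3,4,6],[0,2,3,4,5,6],[0,1,2,4,6],[0,2,4,5,6],[0,2,4,6,7,8]):
    s=least_squares(res,np.array([300,0,350,0,400,0,300,0,0,0])[idx],args=(idx,)); print(idx,s.x.round(1),np.abs(s.fun).max().round(2), np.sqrt((s.fun**2).mean()).round(2))
```

```text
[0, 2, 4, 6] [275.8 561.3 383.8 287.8] 27.53 8.5
[0, 2, 3, 4, 6] [332.  459.5  93.7 363.9 221.7] 24.61 7.22
[0, 2, 3, 4, 5, 6] [334.4 465.9  85.1 363.5  -4.1 236. ] 24.39 7.18
[0, 1, 2, 4, 6] [313.8  32.5 510.5 382.2 287.7] 28.02 8.43
[0, 2, 4, 5, 6] [301.6 551.  376.  -14.  316. ] 25.86 8.0
[0, 2, 4, 6, 7, 8] [336.6 558.6 382.4 349.7 -11.6 -16.3] 0.11 0.05
```

```bash
cat >> kin.py <<'E'
SG=(-1,-1,-1,-1); PAR=np.array([336.6,0,558.6,0,382.4,0,349.7,-11.6,-16.3,0])
X=np.array([[-1,0,0],[0,0,1],[0,1,0.]])
def FK(q):
    p,R=fk(q,PAR,SG); return p,R@X
def ik(tp,R,q0,w=None,reg=1e-3,m=0.0):
    Rt=R.as_matrix()
    def f(q):
        p,r=FK(q); e=Rn.from_matrix(Rt.T@r).as_rotvec()
        return np.concatenate([(p-tp)/100,e*3,reg*(q-q0)])
    s=least_squares(f,np.clip(q0,LO+m+1e-3,HI-m-1e-3),bounds=(LO+m,HI-m))
    p,r=FK(s.x)
    return s.x,np.linalg.norm(p-tp),np.degrees(Rn.from_matrix(Rt.T@r).magnitude())
def scan(tp,R,n=25,seed=0):
    rng=np.random.default_rng(seed);best=[]
    for k in range(n):
        q,e,a=ik(tp,R,rng.uniform(LO,HI),reg=0)
        if e<.5 and a<.2: best.append((np.min(np.minimum(q-LO,HI-q)),q))
    best.sort(key=lambda t:-t[0]); return best
E
python3 - <<'E'
from kin import *; from plan import pose
yb=45.5;bx=np.array([np.cos(np.radians(yb)),np.sin(np.radians(yb)),0])
ps=np.radians(70.2)
for L in (17,20,25,30,35):
    for flip in (0,):
        G=np.array([497,-71.5,46])-50*bx
        tp,R=pose(G,np.radians(yb),np.radians(L))
        b=scan(tp,R); print("grasp",L,len(b),[(round(m,2),q.round(2)) for m,q in b[:3]])
        G=np.array([590,203.5,165-105])-50*np.array([np.cos(ps),np.sin(ps),0]);tp,R=pose(G,ps,np.radians(L))
        b=scan(tp,R); print("hang",L,len(b),[(round(m,2),q.round(2)) for m,q in b[:2]])
E
```

```text
grasp 17 9 [(np.float64(0.13), array([ 1.04,  1.07, -1.12,  2.24,  1.51,  0.65, -1.89])), (np.float64(0.09), array([ 1.06,  1.1 , -1.16,  2.24,  1.52,  0.69, -1.89])), (np.float64(0.06), array([ 1.07,  1.12, -1.19,  2.24,  1.52,  0.72, -1.89]))]
hang 17 14 [(np.float64(0.29), array([ 0.37,  0.98, -0.9 ,  1.94,  1.06,  0.52, -1.49])), (np.float64(0.26), array([ 0.35,  0.96, -0.86,  1.94,  1.02,  0.49, -1.45]))]
grasp 20 9 [(np.float64(0.12), array([ 1.08,  1.09, -1.13,  2.26,  1.56,  0.61, -1.89])), (np.float64(0.07), array([ 1.1 ,  1.13, -1.18,  2.26,  1.56,  0.67, -1.89])), (np.float64(0.06), array([ 1.1 ,  1.14, -1.19,  2.26,  1.56,  0.68, -1.89]))]
hang 20 14 [(np.float64(0.25), array([ 0.41,  1.  , -0.92,  1.96,  1.1 ,  0.48, -1.5 ])), (np.float64(0.19), array([ 0.48,  1.07, -1.06,  1.96,  1.23,  0.61, -1.59]))]
grasp 25 9 [(np.float64(0.11), array([ 1.15,  1.13, -1.14,  2.28,  1.64,  0.55, -1.91])), (np.float64(0.1), array([ 1.15,  1.14, -1.15,  2.28,  1.64,  0.56, -1.91])), (np.float64(0.05), array([ 1.02,  0.98, -0.88,  2.28,  1.74,  0.28, -2.03]))]
hang 25 14 [(np.float64(0.1
[... 268 characters left out ...]
19, -1.16,  2.29,  1.72,  0.51, -1.91])), (np.float64(0.08), array([ 1.21,  1.19, -1.17,  2.29,  1.72,  0.51, -1.91]))]
hang 30 8 [(np.float64(0.19), array([ 0.58,  1.12, -1.06,  2.02,  1.33,  0.42, -1.6 ])), (np.float64(0.11), array([ 0.61,  1.16, -1.14,  2.02,  1.38,  0.5 , -1.63]))]
grasp 35 10 [(np.float64(0.12), array([ 1.26,  1.21, -1.13,  2.3 ,  1.81,  0.41, -1.93])), (np.float64(0.05), array([ 1.2 ,  1.12, -1.  ,  2.3 ,  1.95,  0.28, -2.08])), (np.float64(0.05), array([ 1.2 ,  1.12, -1.  ,  2.3 ,  1.96,  0.28, -2.09]))]
hang 35 6 [(np.float64(0.14), array([ 0.64,  1.18, -1.11,  2.04,  1.42,  0.39, -1.62])), (np.float64(0.11), array([ 0.66,  1.2 , -1.14,  2.04,  1.44,  0.43, -1.63]))]
```

```bash
cat > simc.py <<'E'
from kin import *
def parse(s): return [np.array([float(x) for x in r.split()]) for r in s.split(";")]
def J(q):
    p,R=FK(q); Jm=np.zeros((6,7)); h=1e-5
    for i in range(7):
        d=q.copy(); d[i]+=h; p2,R2=FK(d); Jm[:3,i]=(p2-p)/h/1000; Jm[3:,i]=Rn.from_matrix(R2@R.T).as_rotvec()/h
    return Jm
def simulate(q,cp,cR,rws,lam=.02,k=0.0,q0=None,sub=10,clampmode=1,trace=None):
    q=q.copy();cp=cp.copy()
    for r in rws:
        tp=cp+cR.as_matrix()@r[:3]*50; tR=cR*Rn.from_rotvec(r[3:6]*.12)
        for s in range(sub):
            a=(s+1)/sub; wp=cp+(tp-cp)*a; wR=cR*Rn.from_rotvec(r[3:6]*.12*a)
            for it in range(2):
                p,R=FK(q); e=np.concatenate([(wp-p)/1000,Rn.from_matrix(wR.as_matrix()@R.T).as_rotvec()])
                Jm=J(q); act=np.ones(7,bool); dq=np.zeros(7)
                for _ in range(4):
                    Ja=Jm[:,act]; A=Ja.T@np.linalg.inv(Ja@Ja.T+lam**2*np.eye(6)); d=A@e
                    if q0 is not None: d=d+(np.eye(act.sum())-A@Ja)@(k*(q0-q)[act])
                    dq[:]=0;dq[act]=d
                    bad=act&(((q+dq)>HI-.003)|((q+dq)<LO+.003))
                    if clampmode==0 or not bad.any(): break
                    act&=~bad
                q=np.clip(q+dq,LO+.003,HI-.003)
        cp,cR=tp,tR
        if trace is not None: trace.append(q.copy())
    return q,cp,cR
E
python3 - <<'E'
from simc import *; import pickle
m1="-0.51 0.17 0.48 0.31 -0.27 0.08 1; -0.49 0.19 0.49 0.31 -0.27 0.08 1; -0.48 0.22 0.5 0.31 -0.27 0.08 1; -0.46 0.24 0.51 0.31 -0.27 0.09 1; -0.44 0.26 0.51 0.31 -0.27 0.08 1; -0.42 0.29 0.52 0.31 -0.27 0.08 1; -0.4 0.31 0.52 0.31 -0.27 0.09 1; -0.38 0.33 0.52 0.31 -0.27 0.08 1; -0.36 0.36 0.52 0.31 -0.26 0.09 1; -0.33 0.38 0.52 0.31 -0.27 0.08 1; -0.31 0.4 0.51 0.31 -0.26 0.09 1; -0.3 0.43 0.51 0.31 -0.27 0.08 1; -0.27 0.45 0.5 0.31 -0.26 0.09 1; -0.25 0.47 0.49 0.31 -0.27 0.08 1; -0.24 0.49 0.48 0.32 -0.26 0.09 1; -0.21 0.5 0.48 0.31 -0.27 0.08 1; 0 0 0 0 0 0 1; 0 0 0 0 0 0 1"
m2="-0.04 0.14 0.11 -0.25 -0.05 0 1; -0.04 0.14 0.12 -0.24 -0.05 0 1; -0.04 0.13 0.12 -0.25 -0.05 0.01 1; -0.03 0.13 0.12 -0.24 -0.04 0 1; -0.04 0.12 0.13 -0.25 -0.05 0.01 1; 0 0 0 0 0 0 1"
m3="0 0.19 -0.01 -0.13 0.01 -0.01 1; 0 0.18 -0.01 -0.13 0.01 -0.01 1; -0.01 0.19 -0.01 -0.13 0.01 -0.02 1; 0 0.18 0 -0.12 0.02 -0.01 1; 0 0 0 0 0 0 1"
m4="-0.04 0.05 -0.01 -0.17 -0.01 -0.04 1; -0.04 0.05 -0.01 -0.17 -0.01 -0.04 1; -0.04 0.06 -0.01 -0.17 0 -0.04 1; -0.05 0.05 -0.01 -0.17 -0.01 -0.03 1; 0 0 0 0 0 0 1; 0 0 0 0 0 0 1"
D=pickle.load(open("D.pkl","rb"))
Q=[np.array(d[0]) for d in D]
qs=Q[0]
for kw in [dict(lam=.02),dict(lam=.02,k=.02,q0=qs),dict(lam=.1),dict(lam=.02,clampmode=0),dict(lam=.1,clampmode=0),dict(lam=.02,k=.1,q0=qs),dict(lam=.02,k=.1,q0=(LO+HI)/2)]:
    q=qs.copy(); p,R=FK(q); R=Rn.from_matrix(R); print({a:b for a,b in kw.items() if a!='q0'})
    for i,m in enumerate((m1,m2,m3,m4)):
        q,p,R=simulate(q,p,R,parse(m),**kw); print("  ",q.round(2),"real",Q[i+1].round(2))
        p,R=FK(Q[i+1]);R=Rn.from_matrix(R);q=Q[i+1].copy()
E
```

```text
{'lam': 0.02}
   [ 1.1   0.76 -0.6   2.29 -1.07  0.23  0.92] real [ 1.13  0.74 -0.6   2.29 -0.95  0.24  0.8 ]
   [ 0.76  0.66 -0.35  2.28 -1.09  0.23  0.79] real [ 0.76  0.66 -0.35  2.28 -1.1   0.23  0.79]
   [ 0.61  0.69 -0.23  2.24 -1.1   0.23  0.73] real [ 0.61  0.7  -0.23  2.24 -1.1   0.23  0.74]
   [ 0.44  0.68 -0.09  2.24 -1.1   0.23  0.67] real [ 0.45  0.68 -0.09  2.25 -1.1   0.23  0.68]
{'lam': 0.02, 'k': 0.02}
   [ 1.09  0.76 -0.6   2.29 -1.1   0.23  0.95] real [ 1.13  0.74 -0.6   2.29 -0.95  0.24  0.8 ]
   [ 0.76  0.66 -0.35  2.28 -1.09  0.24  0.79] real [ 0.76  0.66 -0.35  2.28 -1.1   0.23  0.79]
   [ 0.61  0.69 -0.23  2.24 -1.1   0.23  0.73] real [ 0.61  0.7  -0.23  2.24 -1.1   0.23  0.74]
   [ 0.44  0.68 -0.09  2.24 -1.1   0.23  0.67] real [ 0.45  0.68 -0.09  2.25 -1.1   0.23  0.68]
{'lam': 0.1}
   [ 1.1   0.76 -0.6   2.29 -1.07  0.24  0.93] real [ 1.13  0.74 -0.6   2.29 -0.95  0.24  0.8 ]
   [ 0.76  0.66 -0.35  2.28 -1.1   0.23  0.79] real [ 0.76  0.66 -0.35  2.28 -1.1   0.23  0.79]
   [ 0.61  0.69 -0.23  2.24 -1.1   0.23  0.73] real [ 0.61  0.7  -0.23  2.24 -1.1   0.23
[... 1046 characters left out ...]
.8 ]
   [ 0.76  0.66 -0.34  2.28 -1.1   0.24  0.79] real [ 0.76  0.66 -0.35  2.28 -1.1   0.23  0.79]
   [ 0.61  0.69 -0.23  2.24 -1.1   0.23  0.73] real [ 0.61  0.7  -0.23  2.24 -1.1   0.23  0.74]
   [ 0.45  0.68 -0.09  2.24 -1.09  0.23  0.67] real [ 0.45  0.68 -0.09  2.25 -1.1   0.23  0.68]
{'lam': 0.02, 'k': 0.1}
   [ 1.35  0.98 -1.08  2.31  1.19  0.24 -1.34] real [ 1.13  0.74 -0.6   2.29 -0.95  0.24  0.8 ]
   [ 0.76  0.66 -0.35  2.28 -1.1   0.24  0.79] real [ 0.76  0.66 -0.35  2.28 -1.1   0.23  0.79]
   [ 0.61  0.69 -0.23  2.24 -1.1   0.23  0.73] real [ 0.61  0.7  -0.23  2.24 -1.1   0.23  0.74]
   [ 0.44  0.68 -0.09  2.24 -1.09  0.23  0.67] real [ 0.45  0.68 -0.09  2.25 -1.1   0.23  0.68]
```

```bash
nproc
cat > search.py <<'E'
from simc import *; from plan import pose
import sys, multiprocessing as mp, pickle
D=pickle.load(open("D.pkl","rb")); qn=np.array(D[-1][0])
yb=np.radians(45.5);bx=np.array([np.cos(yb),np.sin(yb),0])
Gb=np.array([497,-71.5,46])-50*bx
def mkrows(p,R,tp,tR,n):
    d=(tp-p)/n; w=(R.inv()*tR).as_rotvec()/n; out=[]
    for i in range(n):
        out.append(np.concatenate([R.as_matrix().T@d/50,w/.12,[1]])); R=R*Rn.from_rotvec(w)
    return out
def nrows(p,R,tp,tR,v=30.,w=.08): return int(max(1,np.ceil(np.linalg.norm(tp-p)/v),np.ceil((R.inv()*tR).magnitude()/w)))
def run(q,way,sub=3):
    p,R=FK(q);R=Rn.from_matrix(R);tot=0;tr=[]
    for tp,tR in way:
        n=nrows(p,R,tp,tR);tot+=n
        q,p,R=simulate(q,p,R,mkrows(p,R,tp,tR,n),sub=sub,trace=tr)
    e=np.linalg.norm(FK(q)[0]-p); a=(Rn.from_matrix(FK(q)[1]).inv()*R).magnitude()
    return q,e,a,tot,np.array(tr)
def margin(q): return np.min(np.minimum(q-LO,HI-q))
def job(seed):
    rng=np.random.default_rng(seed)
    L=np.radians(rng.choice([25,30]))
    p0,R0=FK(qn); up=(p0-90*R0[:,1]+[0,0,60],Rn.from_matrix(R0))
    while 1:
        qm=np.array([rng.uniform(0,1.3),rng.uniform(.4,1.2),rng.uniform(-1.2,0),rng.uniform(1.3,2.3),rng.uniform(0,2),rng.uniform(.3,1.3),rng.uniform(-2,1)])
        pm,Rm=FK(qm)
        if pm[2]>220 and pm[2]<450 and Rm[2,1]<-.6 and pm[0]>380 and -350<pm[1]<60: break
    pre=pose(Gb,yb,L,-61); gr=pose(Gb,yb,L)
    q,e,a,tot,tr=run(qn.copy(),[up,(pm,Rn.from_matrix(Rm)),pre,gr])
    return (margin(q),e,a,tot,q,qm,L)
if __name__=="__main__":
    with mp.Pool() as P: res=P.map(job,range(240))
    ok=[r for r in res if r[1]<1 and r[2]<.01]; print(len(ok))
    ok.sort(key=lambda r:-r[0]+.002*r[3])
    for r in ok[:8]: print(round(r[0],3),r[3],r[4].round(2),r[5].round(2),round(np.degrees(r[6])))
    pickle.dump(ok,open("ok.pkl","wb"))
E
export OMP_NUM_THREADS=1; time timeout 560 python3 search.py
```

```text
4
16
0.119 37 [ 1.15  1.09 -1.01  2.29  1.8   0.35 -2.  ] [ 0.72  0.63 -1.04  1.85  1.55  1.12 -1.32] 30
0.119 53 [ 1.15  1.09 -1.01  2.29  1.8   0.35 -2.  ] [ 0.18  0.6  -0.74  1.95  1.68  1.08 -0.98] 30
0.119 55 [ 1.15  1.09 -1.01  2.29  1.8   0.35 -2.  ] [ 0.03  0.6  -0.21  1.79  1.51  0.7  -0.62] 30
0.119 55 [ 1.15  1.09 -1.01  2.29  1.8   0.35 -2.  ] [ 0.48  0.4  -0.55  2.01  1.7   0.5  -0.65] 30
0.119 61 [ 1.15  1.09 -1.01  2.29  1.8   0.35 -2.  ] [ 0.73  0.73 -1.03  1.68  1.54  0.71  0.04] 30
0.119 61 [ 1.15  1.09 -1.01  2.29  1.8   0.35 -2.  ] [ 0.79  0.41 -1.09  2.26  1.3   0.57 -0.09] 30
0.119 71 [ 1.15  1.09 -1.01  2.29  1.8   0.35 -2.  ] [ 0.12  0.58 -0.5   1.6   1.44  0.52  0.16] 30
0.119 73 [ 1.15  1.09 -1.01  2.29  1.8   0.35 -2.  ] [ 0.71  0.76 -0.87  1.79  1.84  0.5   0.2 ] 30
real	1m25.125s
user	4m7.952s
sys	0m0.395s
```

```bash
cat > tour.py <<'E'
from search import *
from plan import rows
ok=pickle.load(open("ok.pkl","rb")); r=ok[0]; qm=r[5];L=np.radians(30)
pm,Rm=FK(qm)
p0,R0=FK(qn); up=(p0-90*R0[:,1]+[0,0,60],Rn.from_matrix(R0))
mid=(pm,Rn.from_matrix(Rm)); pre=pose(Gb,yb,L,-61); gr=pose(Gb,yb,L)
E
python3 - <<'E'
from tour import *
print("up",up[0].round(),"mid",pm.round(),"approach",Rm[:,1].round(2),"jaw",Rm[:,0].round(2))
q=qn.copy()
q,e,a,tot,tr=run(q,[up,mid,pre,gr],sub=10)
print(e,a)
for t in tr: print(t.round(2),FK(t)[0].round())
from plan import rows
rows(up[0],up[1],4,1)
E
```

```text
up [ 441. -133.  207.] mid [ 682. -252.  346.] approach [ 0.47 -0.55 -0.69] jaw [ 0.79 -0.08  0.61]
0.003911137124446435 1.9502859749992815e-06
[ 0.38  0.62  0.02  2.24 -1.01  0.33  0.59] [ 455. -118.   90.]
[ 0.32  0.56  0.11  2.23 -0.92  0.42  0.5 ] [ 451. -122.  119.]
[ 0.28  0.5   0.19  2.21 -0.84  0.5   0.42] [ 448. -126.  148.]
[ 0.24  0.44  0.25  2.19 -0.76  0.57  0.35] [ 444. -130.  178.]
[ 0.21  0.39  0.3   2.16 -0.69  0.65  0.28] [ 441. -133.  207.]
[ 0.15  0.38  0.34  2.13 -0.62  0.62  0.22] [ 458. -142.  217.]
[ 0.08  0.37  0.37  2.1  -0.55  0.59  0.16] [ 475. -150.  227.]
[ 0.01  0.37  0.41  2.08 -0.48  0.56  0.1 ] [ 493. -159.  237.]
[-0.06  0.37  0.46  2.05 -0.41  0.54  0.05] [ 510. -167.  247.]
[-0.12  0.37  0.51  2.03 -0.35  0.51  0.  ] [ 527. -176.  257.]
[-0.19  0.38  0.56  2.01 -0.28  0.49 -0.04] [ 544. -184.  267.]
[-0.25  0.4   0.61  1.99 -0.22  0.46 -0.07] [ 561. -192.  276.]
[-0.31  0.42  0.67  1.97 -0.17  0.43 -0.1 ] [ 578. -201.  286.]
[-0.37  0.44  0.72  1.96 -0.12  0.4  -0.12] [ 596. -209.  296.]
[-0.42  0.47  0.78  1.94 -0.08  0.37 -0.14] [ 613. -218.  30
[... 841 characters left out ...]
9  0.51 -0.6   2.16  0.6   0.23 -0.87] [ 521. -170.  181.]
[ 0.92  0.57 -0.73  2.19  0.71  0.23 -0.98] [ 505. -162.  165.]
[ 1.03  0.64 -0.84  2.22  0.82  0.23 -1.09] [ 489. -153.  148.]
[ 1.12  0.72 -0.91  2.25  0.92  0.23 -1.18] [ 473. -145.  132.]
[ 1.19  0.8  -0.97  2.27  1.01  0.23 -1.26] [ 457. -137.  115.]
[ 1.25  0.88 -1.01  2.3   1.09  0.23 -1.32] [ 441. -129.   99.]
[ 1.2   0.94 -0.98  2.3   1.39  0.23 -1.62] [ 450. -119.   76.]
[ 1.16  1.   -0.98  2.3   1.65  0.27 -1.87] [ 459. -110.   53.]
[ 1.15  1.09 -1.02  2.29  1.8   0.36 -2.  ] [ 469. -100.   30.]
-0 -0.74 0.08 0 0 0 1; -0 -0.74 0.09 0 0 0 1; -0 -0.74 0.08 0 0 0 1; -0.01 -0.73 0.09 0 0 0 1
err [ 0.  -0.2  0. ] roterr deg 0.0
```

Request:
step_arm(moves="0 -0.74 0.08 0 0 0 1; 0 -0.74 0.09 0 0 0 1; 0 -0.74 0.08 0 0 0 1; -0.01 -0.73 0.09 0 0 0 1")

```text
clock: 6.1
eef_pos: [440.2, -133.5, 208.2]
tool_rot: [-1.285, 0.007, -0.776]
force: [0.8, 0.7, -0.6]
width: 85.7
```

Run:
```python
from tour import *
from plan import *
st=ctrl.read_state(); q=np.array(st["qpos"]); print(q.round(2))
for dz,dx,dy in ((0,0,0),(60,-10,-40),(90,0,-40),(60,0,0)):
    preh=(pre[0]+np.array([dx,dy,dz]),pre[1])
    q2,e,a,tot,tr=run(q.copy(),[mid,preh,pre,gr],sub=10); print(dz,dx,dy,q2.round(2),e.round(2),a.round(4),tot)
rows(mid[0],mid[1],16,1,st)
```

```text
[ 0.19  0.39  0.33  2.16 -0.69  0.65  0.29]Traceback (most recent call last):
  File "<stdin>", line 6, in <module>
AttributeError: 'float' object has no attribute 'round'
```

Run:
```python
from tour import *
from plan import *
st=ctrl.read_state(); q=np.array(st["qpos"])
for dz,dx,dy in ((0,0,0),(60,-10,-40),(90,0,-40),(60,0,0)):
    preh=(pre[0]+np.array([dx,dy,dz]),pre[1])
    q2,e,a,tot,tr=run(q.copy(),[mid,preh,pre,gr],sub=10); print(dz,dx,dy,q2.round(2),round(e,2),round(a,4),tot)
rows(mid[0],mid[1],16,1,st)
```

```text
0 0 0 [ 1.15  1.09 -1.02  2.29  1.8   0.36 -2.  ] 0.0 0.0 33
60 -10 -40 [ 0.85  0.8  -0.43  2.19 -1.09  0.23  0.85] 48.7 0.0276 35
90 0 -40 [ 0.85  0.8  -0.43  2.19 -1.09  0.23  0.85] 48.82 0.0277 36
60 0 0 [ 0.85  0.8  -0.43  2.19 -1.1   0.23  0.86] 48.54 0.0275 34
0.32 -0.14 0.15 -0.28 -0.3 -0.37 1; 0.33 -0.13 0.13 -0.28 -0.3 -0.37 1; 0.34 -0.12 0.12 -0.28 -0.3 -0.37 1; 0.35 -0.11 0.1 -0.28 -0.3 -0.37 1; 0.35 -0.09 0.09 -0.28 -0.3 -0.37 1; 0.36 -0.08 0.07 -0.28 -0.3 -0.37 1; 0.37 -0.07 0.06 -0.28 -0.3 -0.37 1; 0.37 -0.05 0.04 -0.28 -0.3 -0.37 1; 0.37 -0.03 0.02 -0.28 -0.3 -0.37 1; 0.38 -0.02 0.01 -0.28 -0.31 -0.38 1; 0.38 -0 -0 -0.28 -0.3 -0.37 1; 0.38 0.01 -0.02 -0.28 -0.31 -0.38 1; 0.37 0.03 -0.03 -0.28 -0.3 -0.38 1; 0.37 0.05 -0.04 -0.28 -0.31 -0.37 1; 0.37 0.07 -0.05 -0.28 -0.3 -0.38 1; 0.36 0.09 -0.07 -0.28 -0.31 -0.37 1
err [ 0.1  0.  -0.2] roterr deg 0.02
```

```bash
cat > search2.py <<'E'
from tour import *
Q0=np.array([0.19,0.39,0.33,2.16,-0.69,0.65,0.29])
p0,_=FK(Q0)
preh=(pre[0]+np.array([-5,-20,80]),pre[1])
def job2(seed):
    rng=np.random.default_rng(seed+1000)
    while 1:
        qm=np.array([rng.uniform(-.5,1.3),rng.uniform(.3,1.3),rng.uniform(-1.2,.8),rng.uniform(1.2,2.3),rng.uniform(0.,2.5),rng.uniform(.25,1.3),rng.uniform(-2.5,1)])
        pm,Rm=FK(qm)
        if 220<pm[2]<480 and Rm[2,1]<-.4 and pm[0]>380 and -400<pm[1]<100: break
    m=(pm,Rn.from_matrix(Rm))
    q,e,a,tot,tr=run(Q0.copy(),[m,preh,pre,gr])
    if e>1 or a>.01: return None
    n=0
    for k in range(4):
        q2,e2,a2,_,tr2=run(Q0+rng.normal(0,.02,7),[m,preh,pre,gr],sub=[2,5,3,3][k]); n+=e2<1
    sp=np.abs(np.diff(tr,axis=0)).max()
    return (n,tot,sp,margin(q),q,qm,pm)
if __name__=="__main__":
    with mp.Pool() as P: res=[r for r in P.map(job2,range(700)) if r]
    res.sort(key=lambda r:(-r[0],r[1])); print(len(res))
    for r in res[:10]: print(r[0],r[1],round(r[2],2),round(r[3],3),r[4].round(2),r[5].round(2),r[6].round())
    pickle.dump(res,open("ok2.pkl","wb"))
E
time timeout 570 python3 search2.py
```

```text
21
4 39 0.95 0.12 [ 1.15  1.09 -1.01  2.29  1.8   0.35 -2.  ] [-0.34  0.47  0.71  1.88  1.41  0.5  -2.09] [ 644. -381.  458.]
4 44 0.44 0.119 [ 1.15  1.09 -1.01  2.29  1.8   0.35 -2.  ] [-0.22  0.72  0.43  1.96  1.36  0.87 -2.39] [ 560. -377.  298.]
4 44 0.5 0.119 [ 1.15  1.09 -1.01  2.29  1.8   0.35 -2.  ] [-0.39  0.62 -0.12  2.19  1.44  1.16 -1.78] [562. -87. 266.]
4 46 0.46 0.119 [ 1.15  1.09 -1.01  2.29  1.8   0.35 -2.  ] [ 0.6   0.49 -1.19  2.16  1.84  1.3  -1.47] [ 651. -109.  434.]
4 47 0.73 0.119 [ 1.15  1.09 -1.01  2.29  1.8   0.35 -2.  ] [ 0.73  0.61 -0.63  1.84  1.81  0.7  -0.83] [ 708. -393.  322.]
4 57 0.48 0.12 [ 1.15  1.09 -1.01  2.29  1.8   0.35 -2.  ] [ 1.2   0.41 -1.01  2.04  2.2   0.46 -0.77] [ 644. -357.  449.]
4 61 0.64 0.119 [ 1.15  1.09 -1.01  2.29  1.8   0.35 -2.  ] [-0.13  0.39 -0.02  2.27  2.26  0.64 -1.18] [657. -91. 322.]
4 62 0.62 0.119 [ 1.15  1.09 -1.01  2.29  1.8   0.35 -2.  ] [ 0.78  0.75 -0.95  1.74  2.14  0.73 -0.41] [ 845. -279.  384.]
4 63 0.56 0.119 [ 1.15  1.09 -1.01  2.29  1.8   0.35 -2.  ] [ 0.7   0.42 -0.75  2.1   2.1   0.47 -0.57] [ 686. -166.  357.]
4 65 0.55 0.119 [ 1.15  1.09 -1.01  2.29  1.8   0.35 -2.  ] [ 0.19  0.95 -0.25  1.36  2.03  0.44 -0.44] [1008. -191.  229.]
real	5m4.573s
user	14m49.347s
sys	0m0.515s
```

```bash
cat > t2.py <<'E'
from search2 import *
from plan import *
r=pickle.load(open("ok2.pkl","rb"))[1]; pm,Rm=FK(r[5]); mid=(pm,Rn.from_matrix(Rm))
E
python3 - <<'E'
from t2 import *
st=ctrl.read_state(); q=np.array(st["qpos"])
print(pm.round(),Rm.round(2).tolist())
q2,e,a,tot,tr=run(q.copy(),[mid,preh,pre,gr],sub=10); print(q2.round(2),e,tot)
for t in tr[::2]: print(t.round(2),FK(t)[0].round(), FK(t)[1][:,1].round(2))
n=nrows(np.array(st["eef_pos"]),Rn.from_euler('xyz',st["tool_rot"]),*mid); print(n)
rows(mid[0],mid[1],n,1,st)
E
```

```text
[ 560. -377.  298.] [[0.18, 0.07, 0.98], [-0.39, -0.91, 0.14], [0.9, -0.41, -0.14]]
[ 1.15  1.09 -1.02  2.29  1.8   0.36 -2.  ] 0.003911050939609781 44
[ 0.13  0.38  0.37  2.16 -0.65  0.6   0.21] [ 447. -147.  213.] [ 0.21  0.13 -0.97]
[-0.01  0.36  0.49  2.17 -0.55  0.49  0.03] [ 460. -174.  223.] [ 0.23 -0.02 -0.97]
[-0.2   0.38  0.65  2.17 -0.43  0.4  -0.15] [ 474. -201.  233.] [ 0.25 -0.16 -0.95]
[-0.38  0.44  0.84  2.16 -0.36  0.33 -0.3 ] [ 487. -228.  243.] [ 0.25 -0.31 -0.92]
[-0.51  0.54  1.    2.15 -0.34  0.27 -0.41] [ 500. -255.  253.] [ 0.24 -0.45 -0.86]
[-0.59  0.67  1.13  2.13 -0.35  0.23 -0.49] [ 513. -282.  263.] [ 0.22 -0.58 -0.79]
[-0.65  0.85  1.27  2.11 -0.59  0.23 -0.35] [ 527. -309.  273.] [ 0.19 -0.69 -0.69]
[-0.65  0.98  1.32  2.05 -0.44  0.23 -0.61] [ 544. -334.  285.] [ 0.15 -0.79 -0.59]
[-0.63  1.09  1.32  1.99 -0.07  0.23 -1.08] [ 556. -361.  295.] [ 0.1  -0.88 -0.47]
[-0.6   1.01  1.21  2.01  0.5   0.23 -1.64] [ 554. -365.  292.] [ 0.11 -0.88 -0.47]
[-0.56  0.81  1.05  2.08  0.9   0.23 -1.93] [ 541. -342.  280.] [ 0.17 -0.8  -0.58]
[-0.48  0.64  0.9   2.14
[... 877 characters left out ...]
.] [ 0.35  0.36 -0.87]
18
0.28 -0.13 -0.07 -0.34 0.16 -0.53 1; 0.29 -0.1 -0.07 -0.34 0.16 -0.53 1; 0.3 -0.08 -0.06 -0.34 0.16 -0.53 1; 0.31 -0.06 -0.06 -0.34 0.16 -0.53 1; 0.31 -0.04 -0.06 -0.34 0.17 -0.53 1; 0.31 -0.02 -0.05 -0.34 0.16 -0.53 1; 0.31 0 -0.05 -0.34 0.16 -0.53 1; 0.31 0.03 -0.04 -0.34 0.16 -0.53 1; 0.31 0.05 -0.03 -0.34 0.17 -0.52 1; 0.31 0.07 -0.02 -0.34 0.16 -0.53 1; 0.31 0.09 -0.02 -0.34 0.16 -0.52 1; 0.3 0.11 -0 -0.35 0.17 -0.53 1; 0.29 0.13 0.01 -0.34 0.16 -0.52 1; 0.28 0.14 0.02 -0.35 0.17 -0.53 1; 0.27 0.16 0.03 -0.34 0.16 -0.52 1; 0.26 0.17 0.04 -0.35 0.17 -0.53 1; 0.25 0.19 0.05 -0.34 0.16 -0.52 1; 0.24 0.21 0.06 -0.35 0.17 -0.53 1
err [-0.   0.1  0.2] roterr deg 0.03
```

Request:
step_arm(moves="0.28 -0.13 -0.07 -0.34 0.16 -0.53 1; 0.29 -0.1 -0.07 -0.34 0.16 -0.53 1; 0.3 -0.08 -0.06 -0.34 0.16 -0.53 1; 0.31 -0.06 -0.06 -0.34 0.16 -0.53 1; 0.31 -0.04 -0.06 -0.34 0.17 -0.53 1; 0.31 -0.02 -0.05 -0.34 0.16 -0.53 1; 0.31 0 -0.05 -0.34 0.16 -0.53 1; 0.31 0.03 -0.04 -0.34 0.16 -0.53 1; 0.31 0.05 -0.03 -0.34 0.17 -0.52 1; 0.31 0.07 -0.02 -0.34 0.16 -0.53 1; 0.31 0.09 -0.02 -0.34 0.16 -0.52 1; 0.3 0.11 0 -0.35 0.17 -0.53 1; 0.29 0.13 0.01 -0.34 0.16 -0.52 1; 0.28 0.14 0.02 -0.35 0.17 -0.53 1; 0.27 0.16 0.03 -0.34 0.16 -0.52 1; 0.26 0.17 0.04 -0.35 0.17 -0.53 1; 0.25 0.19 0.05 -0.34 0.16 -0.52 1; 0.24 0.21 0.06 -0.35 0.17 -0.53 1; 0 0 0 0 0 0 1; 0 0 0 0 0 0 1")

```text
clock: 8.1
eef_pos: [560.5, -371.1, 294.3]
tool_rot: [-1.885, -1.095, -1.141]
force: [0.2, 0.9, 0.3]
width: 85.6
```

Run:
```python
from t2 import *
st=ctrl.read_state(); q=np.array(st["qpos"]); print(q.round(2),"mid",pm.round())
for sub in (3,10):
    q2,e,a,tot,tr=run(q.copy(),[preh,pre,gr],sub=sub); print(q2.round(2),round(e,2),tot)
p,R=FK(q); n=nrows(p,Rn.from_matrix(R),*preh); print(n); rows(*preh,n,1,st)
```

```text
[-0.62  1.13  1.32  1.97 -0.01  0.25 -1.18] mid [ 560. -377.  298.]
[ 1.15  1.09 -1.01  2.29  1.8   0.35 -2.  ] 0.0 25
[ 1.15  1.09 -1.02  2.29  1.8   0.36 -2.  ] 0.0 25
19
-0.23 -0.17 -0.08 0.41 -0.1 0.51 1; -0.24 -0.16 -0.07 0.41 -0.1 0.51 1; -0.25 -0.14 -0.06 0.41 -0.1 0.51 1; -0.26 -0.13 -0.05 0.41 -0.1 0.51 1; -0.27 -0.12 -0.04 0.41 -0.1 0.51 1; -0.28 -0.1 -0.03 0.41 -0.1 0.51 1; -0.28 -0.08 -0.02 0.42 -0.1 0.51 1; -0.29 -0.07 -0.01 0.41 -0.1 0.51 1; -0.29 -0.05 -0.01 0.42 -0.1 0.51 1; -0.29 -0.03 -0 0.41 -0.1 0.5 1; -0.29 -0.02 0 0.42 -0.1 0.5 1; -0.29 0 0.01 0.42 -0.1 0.51 1; -0.29 0.02 0.01 0.41 -0.1 0.5 1; -0.29 0.04 0.01 0.42 -0.09 0.51 1; -0.29 0.06 0.02 0.41 -0.1 0.5 1; -0.28 0.08 0.01 0.42 -0.09 0.51 1; -0.28 0.09 0.02 0.41 -0.1 0.5 1; -0.28 0.11 0.01 0.42 -0.09 0.51 1; -0.26 0.13 0.01 0.41 -0.1 0.5 1
err [-0.2  0.1  0.1] roterr deg 0.03
```

Request:
step_arm(moves="-0.23 -0.17 -0.08 0.41 -0.1 0.51 1; -0.24 -0.16 -0.07 0.41 -0.1 0.51 1; -0.25 -0.14 -0.06 0.41 -0.1 0.51 1; -0.26 -0.13 -0.05 0.41 -0.1 0.51 1; -0.27 -0.12 -0.04 0.41 -0.1 0.51 1; -0.28 -0.1 -0.03 0.41 -0.1 0.51 1; -0.28 -0.08 -0.02 0.42 -0.1 0.51 1; -0.29 -0.07 -0.01 0.41 -0.1 0.51 1")

```text
clock: 8.9
eef_pos: [512.1, -285.9, 248.3]
tool_rot: [-1.545, -0.641, -1.113]
force: [-0.1, -0.8, -1.6]
width: 85.4
```

Run:
```python
from t2 import *
st=ctrl.read_state(); q=np.array(st["qpos"]); print(q.round(2))
for sub in (3,10):
    q2,e,a,tot,tr=run(q.copy(),[preh,pre,gr],sub=sub); print(q2.round(2),round(e,2),tot)
rows(*preh,16,1,st)
```

```text
[-0.24  0.46  0.59  2.19  1.09  0.24 -1.89]
[ 1.15  1.09 -1.01  2.29  1.8   0.35 -2.  ] 0.0 18
[ 1.15  1.09 -1.02  2.29  1.8   0.36 -2.  ] 0.0 18
-0.21 -0.05 -0.01 0.3 -0.07 0.37 1; -0.21 -0.04 -0.01 0.3 -0.07 0.37 1; -0.21 -0.03 -0 0.3 -0.08 0.37 1; -0.21 -0.02 0 0.31 -0.07 0.37 1; -0.21 -0.01 0 0.3 -0.08 0.37 1; -0.22 -0 0.01 0.31 -0.07 0.37 1; -0.21 0.01 0.01 0.3 -0.08 0.37 1; -0.21 0.02 0.01 0.31 -0.07 0.37 1; -0.21 0.03 0.01 0.3 -0.08 0.37 1; -0.21 0.04 0.01 0.31 -0.07 0.37 1; -0.21 0.05 0.01 0.3 -0.08 0.37 1; -0.21 0.06 0.01 0.31 -0.07 0.37 1; -0.21 0.07 0.01 0.3 -0.08 0.37 1; -0.2 0.07 0.01 0.31 -0.07 0.37 1; -0.2 0.08 0 0.3 -0.08 0.37 1; -0.19 0.1 0.01 0.31 -0.08 0.36 1
err [-0.2 -0.  -0. ] roterr deg 0.05
```

Tracking the new arm branch as simulated.

Request:
step_arm(moves="-0.21 -0.05 -0.01 0.3 -0.07 0.37 1; -0.21 -0.04 -0.01 0.3 -0.07 0.37 1; -0.21 -0.03 0 0.3 -0.08 0.37 1; -0.21 -0.02 0 0.31 -0.07 0.37 1; -0.21 -0.01 0 0.3 -0.08 0.37 1; -0.22 0 0.01 0.31 -0.07 0.37 1; -0.21 0.01 0.01 0.3 -0.08 0.37 1; -0.21 0.02 0.01 0.31 -0.07 0.37 1; -0.21 0.03 0.01 0.3 -0.08 0.37 1; -0.21 0.04 0.01 0.31 -0.07 0.37 1; -0.21 0.05 0.01 0.3 -0.08 0.37 1; -0.21 0.06 0.01 0.31 -0.07 0.37 1; -0.21 0.07 0.01 0.3 -0.08 0.37 1; -0.2 0.07 0.01 0.31 -0.07 0.37 1; -0.2 0.08 0 0.3 -0.08 0.37 1; -0.19 0.1 0.01 0.31 -0.08 0.36 1; 0 0 0 0 0 0 1; 0 0 0 0 0 0 1")

```text
clock: 10.7
eef_pos: [437.0, -149.9, 177.3]
tool_rot: [-1.051, -0.003, -0.779]
force: [-0.2, 0.1, 0.5]
width: 85.3
```

Run:
```python
from t2 import *
st=ctrl.read_state(); q=np.array(st["qpos"]); print(q.round(2), preh[0].round())
for sub in (3,10):
    q2,e,a,tot,tr=run(q.copy(),[pre,gr],sub=sub); print(q2.round(2),round(e,2),tot)
rows(*pre,5,1,st)
```

```text
[ 1.4   0.76 -1.17  2.22  0.54  0.4  -0.83] [ 436. -149.  179.]
[ 1.15  1.09 -1.01  2.29  1.8   0.35 -2.  ] 0.0 6
[ 1.15  1.09 -1.02  2.29  1.8   0.36 -2.  ] 0.0 6
-0.05 0.31 -0.1 0.01 -0 0.01 1; -0.05 0.31 -0.09 0.01 -0 0 1; -0.05 0.3 -0.1 0 -0 0.01 1; -0.05 0.31 -0.09 0.01 -0 0 1; -0.05 0.3 -0.1 0 -0 0.01 1
err [ 0.2 -0.1 -0.2] roterr deg 0.04
```

Request:
step_arm(moves="-0.05 0.31 -0.1 0.01 0 0.01 1; -0.05 0.31 -0.09 0.01 0 0 1; -0.05 0.3 -0.1 0 0 0.01 1; -0.05 0.31 -0.09 0.01 0 0 1; -0.05 0.3 -0.1 0 0 0.01 1; 0 0 0 0 0 0 1; 0 0 0 0 0 0 1")

```text
clock: 11.4
eef_pos: [441.2, -128.5, 100.4]
tool_rot: [-1.047, -0.0, -0.775]
force: [-0.6, -1.0, -0.7]
width: 85.3
```

Run:
```python
from t2 import *
st=ctrl.read_state(); q=np.array(st["qpos"]); print(q.round(2), pre[0].round())
q2,e,a,tot,tr=run(q.copy(),[gr],sub=5); print(q2.round(2),round(e,2),tot)
rows(*gr,8,1,st)
```

```text
[ 1.25  0.88 -1.01  2.3   1.07  0.23 -1.31] [ 441. -129.   99.]
[ 1.15  1.09 -1.02  2.29  1.8   0.35 -2.  ] 0.01 3
-0 0.2 -0 -0 0 -0 1; -0 0.2 -0 -0 0 -0 1; -0 0.2 -0 -0 0 -0 1; -0 0.2 -0.01 -0 0 -0 1; -0 0.21 -0 -0 0 -0 1; -0 0.2 -0.01 -0 0 -0 1; -0 0.21 -0 -0 0.01 -0 1; -0 0.2 -0.01 -0 0 -0.01 1
err [-0.   0.1  0. ] roterr deg 0.04
```

Request:
step_arm(moves="0 0.2 0 0 0 0 1; 0 0.2 0 0 0 0 1; 0 0.2 0 0 0 0 1; 0 0.2 0 0 0 0 1; 0 0.21 0 0 0 0 1; 0 0.2 0 0 0 0 1; 0 0.21 0 0 0 0 1; 0 0.2 0 0 0 0 1; 0 0 0 0 0 0 1; 0 0 0 0 0 0 1")

```text
clock: 12.4
eef_pos: [469.4, -100.1, 30.2]
tool_rot: [-1.047, 0.0, -0.776]
force: [0.6, -0.8, 0.4]
width: 85.8
```

Run:
```python
from t2 import *
st=ctrl.read_state(); q=np.array(st["qpos"]); print(q.round(2), gr[0].round(1))
p=get_image("wrist"); cv2.imwrite("pics/w2.png",p["color"])
p=get_image("side"); cv2.imwrite("pics/s2.png",cv2.resize(p["color"][200:330,220:380],None,fx=4,fy=4))
```

```text
[ 1.15  1.09 -1.02  2.29  1.8   0.35 -2.  ] [ 468.6 -100.4   29.5]
```

View pics/w2.png

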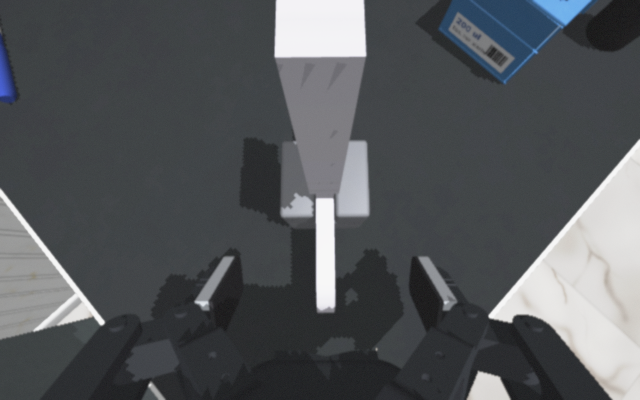

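View pics/s2.png

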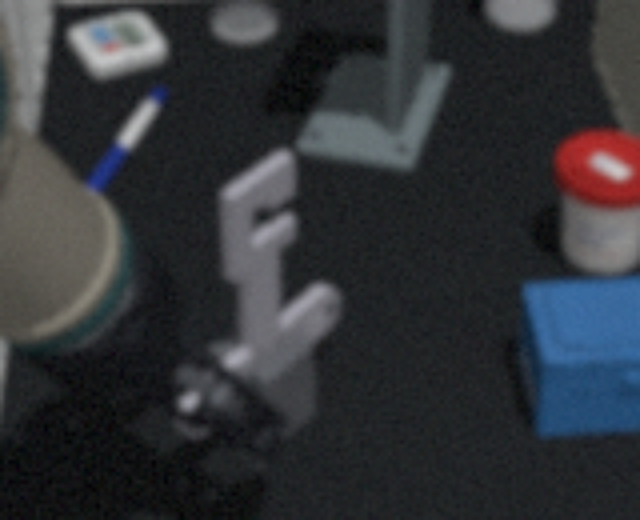

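Request:
step_arm(moves="0 0 0 0 0 0 0; 0 0 0 0 0 0 0; 0 0 0 0 0 0 0; 0 0 0 0 0 0 0; 0 0 0 0 0 0 0; 0 0 0 0 0 0 0; 0 0 0 0 0 0 0; 0 0 0 0 0 0 0; 0 0 0 0 0 0 0; 0 0 0 0 0 0 0")

```text
clock: 13.5
eef_pos: [469.3, -99.6, 29.6]
tool_rot: [-1.046, 0.001, -0.776]
force: [-1.5, -0.9, 2.5]
width: 7.3
```

```bash
cat > hang.py <<'E'
from search import *
from plan import *
PIN=np.array([590,203.5,165.]);YS=np.radians(70.2)
SX=np.array([np.cos(YS),np.sin(YS),0]);SY=np.array([-SX[1],SX[0],0]);SZ=np.array([0,0,1.])
# bar seat offset relative to TCP in tool frame, from block pose
import os
if os.path.exists("off.npy"): OFF=np.load("off.npy")
else: OFF=None
def tool_for(seat,yaw,L=np.radians(30)):
    _,R=pose([0,0,0],yaw,L); return np.array(seat)-R.as_matrix()@OFF,R
E
python3 - <<'E'
from hang import *
import hang
st=ctrl.read_state(); q=np.array(st["qpos"])
R=Rn.from_euler('xyz',st["tool_rot"]); print("tool yaw",np.degrees(st["tool_rot"][2])+90,"L",90+np.degrees(st["tool_rot"][0]))
# measured TCP in bar frame
off=R.as_matrix().T@(np.array([497,-71.5,150])-np.array(st["eef_pos"])); print("off",off.round(1))
np.save("off.npy",off); hang.OFF=off
w1=(np.array(st["eef_pos"])+[0,0,50],R)
w2=tool_for(PIN-100*SX+15*SZ,YS); w3=tool_for(PIN-90*SX+11*SZ,YS);w4=tool_for(PIN+11*SZ,YS);w5=tool_for(PIN,YS)
q2=q.copy()
for w in (w1,w2,w3,w4,w5):
    q2,e,a,tot,tr=run(q2,[w],sub=5); print(q2.round(2),round(e,2),tot,round(margin(q2),3),"min",(np.minimum(tr-LO,HI-tr)).min().round(3), w[0].round())
rows(*w1,5,0,st)
E
```

```text
tool yaw 45.523869962536324 L 30.052841517248496
off [ -0.1 -84.5  94.4]
[ 1.14  0.93 -0.99  2.29  1.45  0.24 -1.73] 0.09 2 0.01 min 0.01 [ 469. -100.   80.]
[ 0.81  1.12 -1.15  2.08  1.2   0.49 -1.35] 0.0 7 0.101 min 0.033 [543.  72.  60.]
[ 0.78  1.12 -1.13  2.08  1.22  0.48 -1.38] 0.0 1 0.117 min 0.117 [546.  82.  56.]
[ 0.58  1.1  -1.08  2.01  1.29  0.44 -1.57] 0.0 4 0.165 min 0.131 [577. 166.  56.]
[ 0.57  1.11 -1.06  2.02  1.32  0.42 -1.59] 0.0 1 0.189 min 0.189 [577. 166.  45.]
-0 -0.17 0.1 0 0 0 0; -0 -0.17 0.1 0 -0 0 0; -0 -0.18 0.1 0 -0 0 0; -0 -0.17 0.1 0 -0 0 0; -0 -0.18 0.1 0 -0 0 0
err [ 0.1  0.1 -0.2] roterr deg 0.0
```

Request:
step_arm(moves="0 -0.1 0.06 0 0 0 0; 0 -0.17 0.1 0 0 0 0; 0 -0.17 0.1 0 0 0 0; 0 -0.17 0.1 0 0 0 0; 0 -0.17 0.1 0 0 0 0; 0 0 0 0 0 0 0; 0 0 0 0 0 0 0")

```text
clock: 14.2
eef_pos: [469.5, -99.9, 74.7]
tool_rot: [-1.047, 0.0, -0.777]
force: [0.4, -0.0, -1.7]
width: 7.4
```

Run:
```python
from hang import *
st=ctrl.read_state(); print(np.round(st["qpos"],2))
w2=tool_for(PIN-100*SX+15*SZ,YS); rows(*w2,14,0,st)
```

```text
[ 1.16  0.97 -1.03  2.29  1.51  0.28 -1.78]
-0.1 0.14 0.2 0 -0.22 0.13 0; -0.09 0.14 0.21 0 -0.22 0.13 0; -0.08 0.15 0.21 -0 -0.22 0.13 0; -0.07 0.15 0.21 -0 -0.22 0.13 0; -0.07 0.15 0.21 -0 -0.22 0.13 0; -0.06 0.15 0.22 -0 -0.22 0.13 0; -0.05 0.15 0.22 -0 -0.22 0.13 0; -0.04 0.15 0.22 -0 -0.22 0.13 0; -0.03 0.15 0.22 -0 -0.23 0.13 0; -0.03 0.15 0.22 -0 -0.22 0.12 0; -0.02 0.15 0.22 -0 -0.23 0.13 0; -0.01 0.15 0.22 -0 -0.22 0.12 0; -0 0.15 0.22 -0 -0.23 0.13 0; 0.01 0.16 0.21 -0 -0.22 0.12 0
err [-0.1  0.2  0.2] roterr deg 0.05
```

Request:
step_arm(moves="-0.1 0.14 0.2 0 -0.22 0.13 0; -0.09 0.14 0.21 0 -0.22 0.13 0; -0.08 0.15 0.21 0 -0.22 0.13 0; -0.07 0.15 0.21 0 -0.22 0.13 0; -0.07 0.15 0.21 0 -0.22 0.13 0; -0.06 0.15 0.22 0 -0.22 0.13 0; -0.05 0.15 0.22 0 -0.22 0.13 0; -0.04 0.15 0.22 0 -0.22 0.13 0; -0.03 0.15 0.22 0 -0.23 0.13 0; -0.03 0.15 0.22 0 -0.22 0.12 0; -0.02 0.15 0.22 0 -0.23 0.13 0; -0.01 0.15 0.22 0 -0.22 0.12 0; 0 0.15 0.22 0 -0.23 0.13 0; 0.01 0.16 0.21 0 -0.22 0.12 0; 0 0 0 0 0 0 0; 0 0 0 0 0 0 0")

```text
clock: 15.8
eef_pos: [542.7, 72.7, 59.6]
tool_rot: [-1.046, 0.0, -0.345]
force: [0.1, 0.6, -1.2]
width: 7.7
```

```bash
cat > look.py <<'E'
from hang import *
from mod import *
import sys
def look(tag):
    st=ctrl.read_state(); R=Rn.from_euler('xyz',st["tool_rot"]).as_matrix()
    print(np.round(st["qpos"],2))
    seat=np.array(st["eef_pos"])+R@OFF; yaw=st["tool_rot"][2]+np.pi/2
    d=seat-PIN; print("seat in stand",[round(float(d@a),1) for a in (SX,SY,SZ)],"yaw",np.degrees(yaw).round(2),"L",round(90+np.degrees(st["tool_rot"][0]),2))
    S=fr(PIN,YS);B=fr(seat,yaw)
    for n,bx,s in [("side",(275,140,345,240),6),("top",(215,140,335,235),6),("wrist",(0,0,640,400),1.25)]:
        p=get_image(n);C=cam(p,st)
        pickle.dump((p,st),open(f"{n}_{tag}.pkl","wb"))
        im=crop(p,*bx,s); im0=im.copy();off=np.array(bx[:2])-0.5+0.5/s
        for P in stand(): draw(im,C,S(P),(0,255,0),s,off)
        for y in(-4,4): draw(im,C,B(barlines(y)),(0,0,255),s,off)
        o=im if n=="wrist" else np.hstack([im0,im]); f=min(1,800/o.shape[1],600/o.shape[0])
        cv2.imwrite(f"pics/{n}_{tag}.png",cv2.resize(o,None,fx=f,fy=f,interpolation=cv2.INTER_AREA))
        for m in ("pin_mid","bar_seat","slot_mouth","roof_edge","keeper_knob"):
            print(n,m,[(np.round(r["position"],1),round(r["conf"],2)) for r in nets.place_of(p,m)[:1]])
look(sys.argv[1])
E
python3 look.py a
```

```text
[ 0.81  1.13 -1.16  2.08  1.21  0.5  -1.36]
seat in stand [-99.7, 0.2, 15.0] yaw 70.22 L 30.07
side pin_mid [(array([590.9, 206.9, 166.9]), 0.76)]
side bar_seat [(array([553.6, 109.7, 181.7]), 0.61)]
side slot_mouth [(array([565.9, 134.3, 170.6]), 0.47)]
side roof_edge [(array([577.7, 160.5, 217.4]), 0.59)]
side keeper_knob [(array([605.5, 242.5, 238. ]), 0.76)]
top pin_mid [(array([592.6, 205. , 162.3]), 0.57)]
top bar_seat []
top slot_mouth [(array([562.3, 135.1, 169.6]), 0.91)]
top roof_edge [(array([576.6, 163.5, 214.1]), 0.59)]
top keeper_knob []
wrist pin_mid []
wrist bar_seat [(array([556.8, 109.4, 183.8]), 0.75)]
wrist slot_mouth [(array([555.4, 106.4, 182.1]), 0.54)]
wrist roof_edge []
wrist keeper_knob []
```

View pics/side_a.png

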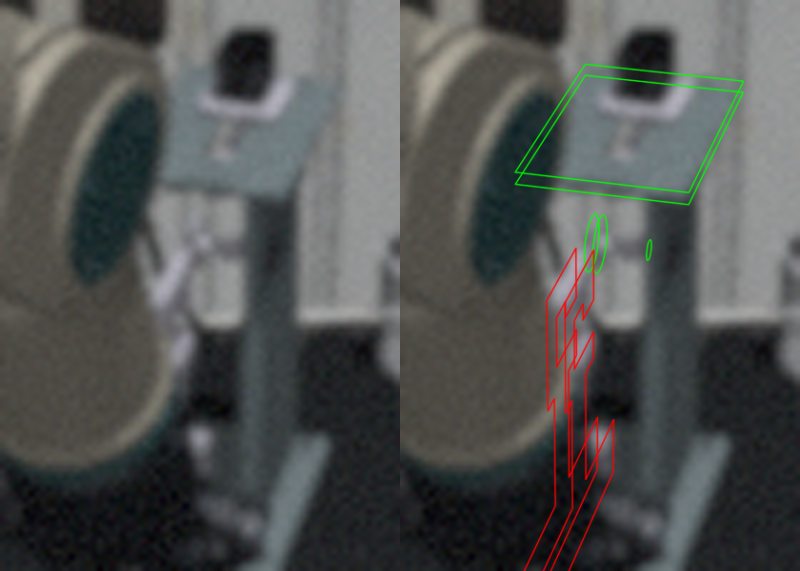

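View pics/top_a.png

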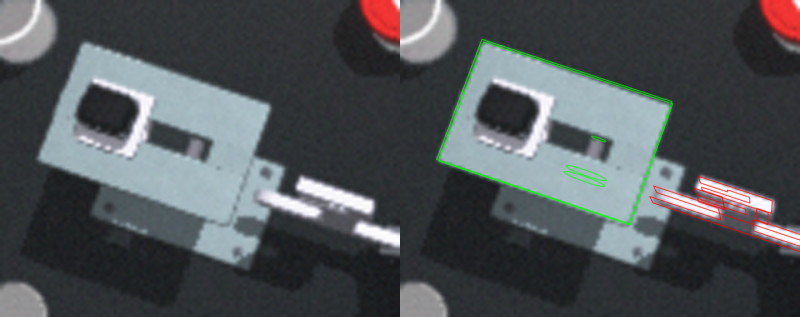

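View pics/wrist_a.png

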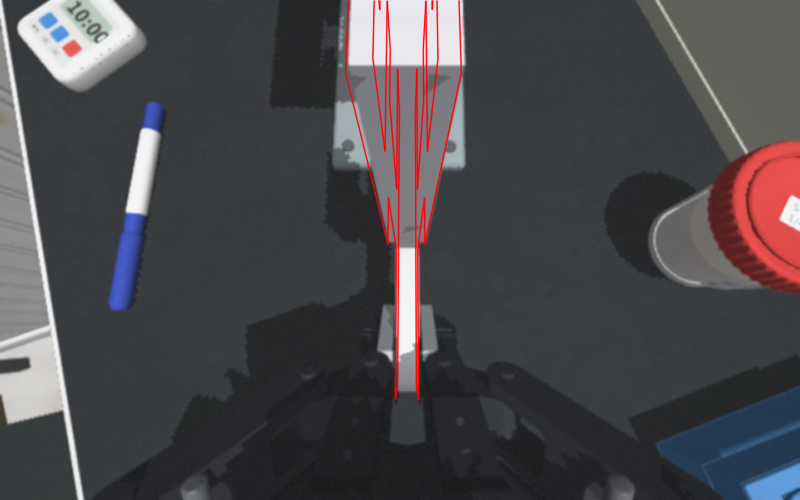

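Run:
```python
from hang import *
rows(*tool_for(PIN-35*SX+11*SZ,YS),12,0)
```

```text
-0 0.06 0.09 -0 -0 0 0; -0 0.06 0.09 -0 -0 0 0; -0 0.06 0.09 -0 -0 0 0; -0 0.06 0.09 -0 -0 0 0; -0 0.06 0.09 -0 -0 0 0; -0 0.06 0.09 -0 -0 0 0; -0 0.06 0.09 -0 -0 0 0; -0 0.06 0.09 -0 -0 0 0; -0 0.06 0.09 -0 -0 0 0; -0 0.06 0.09 -0 -0 0 0; -0 0.06 0.09 -0.01 -0 0 0; -0 0.06 0.09 -0 -0 0 0
err [-0.1 -0.  -0.1] roterr deg 0.03
```

Request:
step_arm(moves="0 0.06 0.09 0 0 0 0; 0 0.06 0.09 0 0 0 0; 0 0.06 0.09 0 0 0 0; 0 0.06 0.09 0 0 0 0; 0 0.06 0.09 0 0 0 0; 0 0.06 0.09 0 0 0 0; 0 0.06 0.09 0 0 0 0; 0 0.06 0.09 0 0 0 0; 0 0.06 0.09 0 0 0 0; 0 0.06 0.09 0 0 0 0; 0 0.06 0.09 0 0 0 0; 0 0.06 0.09 0 0 0 0; 0 0 0 0 0 0 0")

```text
clock: 18.0
eef_pos: [565.1, 134.4, 56.0]
tool_rot: [-1.045, -0.0, -0.345]
force: [0.2, -0.0, -1.4]
width: 7.1
```

```bash
python3 look.py b
python3 - <<'E'
from hang import *
rows(*tool_for(PIN-0*SX+11*SZ,YS),14,0)
E
```

```text
[ 0.66  1.11 -1.11  2.05  1.28  0.46 -1.51]
seat in stand [-34.2, 0.1, 11.5] yaw 70.25 L 30.14
side pin_mid [(array([591.5, 203.8, 167.8]), 0.83)]
side bar_seat [(array([581.2, 173.4, 177.5]), 0.49)]
side slot_mouth [(array([585.9, 194.7, 166.2]), 0.67)]
side roof_edge [(array([573.4, 158.3, 217.7]), 0.76)]
side keeper_knob [(array([602.5, 246.7, 244.6]), 0.51)]
top pin_mid [(array([590.7, 204. , 164. ]), 0.85)]
top bar_seat [(array([578.3, 170.6, 179.1]), 0.53)]
top slot_mouth [(array([584.8, 192.6, 164.5]), 0.57)]
top roof_edge [(array([577.9, 163.6, 211.1]), 0.61)]
top keeper_knob [(array([604. , 247.2, 240.8]), 0.66)]
wrist pin_mid []
wrist bar_seat [(array([577.5, 169.3, 179.5]), 0.67)]
wrist slot_mouth []
wrist roof_edge []
wrist keeper_knob []
-0 0.03 0.04 -0 -0 0 0; -0 0.02 0.04 -0 -0 0 0; -0 0.03 0.04 -0 -0 0 0; -0 0.02 0.04 -0 -0 0 0; -0 0.03 0.04 -0 -0 0 0; -0 0.02 0.04 -0 -0 0 0; -0 0.03 0.05 -0 -0 0 0; -0 0.02 0.04 -0 -0 0 0; -0 0.03 0.05 -0 -0 0 0; -0 0.02 0.04 -0 -0 0 0; -0 0.03 0.05 -0 -0 0 0; -0 0.02 0.04 -0 -0 0 0; -0 0.03 0.05 -0.01 -0 0 0; -0 0.02 0.04 -0 -0 0 0
err [-0.1  0.2 -0. ] roterr deg 0.03
```

View pics/side_b.png

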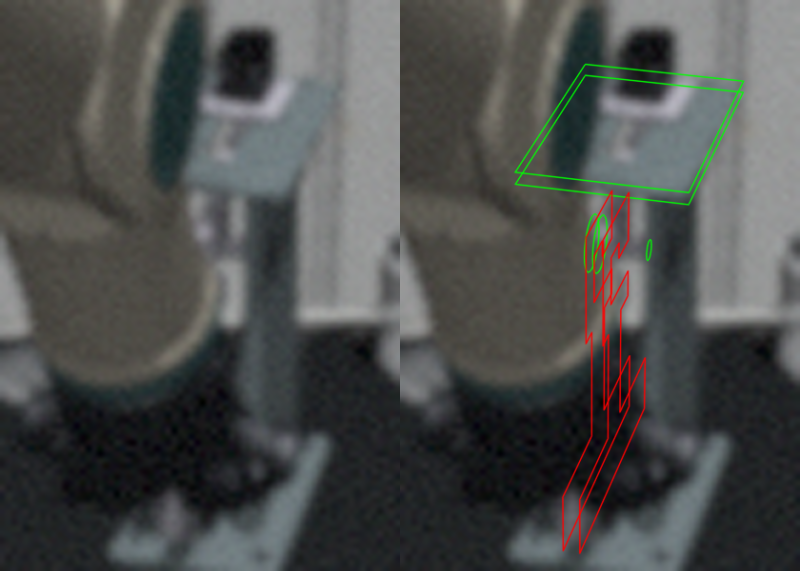

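View pics/top_b.png

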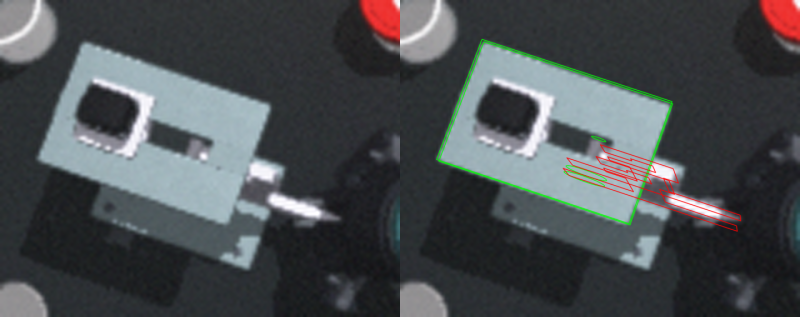

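Request:
step_arm(moves="0 0.03 0.04 0 0 0 0; 0 0.02 0.04 0 0 0 0; 0 0.03 0.04 0 0 0 0; 0 0.02 0.04 0 0 0 0; 0 0.03 0.04 0 0 0 0; 0 0.02 0.04 0 0 0 0; 0 0.03 0.05 0 0 0 0")

```text
clock: 19.6
eef_pos: [570.8, 149.5, 55.2]
tool_rot: [-1.046, -0.0, -0.346]
force: [0.3, 0.0, -1.3]
width: 7.1
```

```bash
cat > rel.py <<'E'
from hang import *
st=ctrl.read_state(); R=Rn.from_euler('xyz',st["tool_rot"]).as_matrix()
d=np.array(st["eef_pos"])+R@OFF-PIN; f=np.array(st["force"])
print("seat in stand",[round(float(d@a),1) for a in (SX,SY,SZ)],"F",[round(float(f@a),1) for a in (SX,SY,SZ)],"T",np.round(st["torque"],2),np.round(st["clock"],2))
E
python3 rel.py
```

```text
seat in stand [-17.9, -0.1, 10.6] F [0.1, -0.3, -1.3] T [-0.68  0.28 -0.  ] 19.6
```

Request:
step_arm(moves="0 0.02 0.04 0 0 0 0; 0 0.03 0.05 0 0 0 0; 0 0.02 0.04 0 0 0 0; 0 0.02 0.05 0 0 0 0; 0 0.02 0.05 0 0 0 0; 0 0.02 0.04 0 0 0 0; 0 0.01 0.03 0 0 0 0; 0 0 0 0 0 0 0")

```text
clock: 20.4
eef_pos: [576.4, 165.2, 56.8]
tool_rot: [-1.045, -0.0, -0.346]
force: [-0.4, -0.4, -1.5]
width: 7.1
```

```bash
python3 rel.py
```

```text
seat in stand [-1.3, -0.1, 12.3] F [-0.5, 0.2, -1.5] T [-0.7   0.21  0.01] 20.4
```

Request:
step_arm(moves="0 0.027 0.007 0 0 0 0; 0 0.01 0.017 0 0 0 0; 0 0.01 0.017 0 0 0 0; 0 0 0 0 0 0 0")

```text
clock: 20.8
eef_pos: [577.2, 167.3, 55.4]
tool_rot: [-1.047, 0.0, -0.346]
force: [0.1, -2.2, -1.4]
width: 6.9
```

```bash
python3 rel.py
```

```text
seat in stand [1.1, -0.2, 10.8] F [-2.1, -0.8, -1.4] T [-0.87  0.28 -0.02] 20.8
```

Request:
step_arm(moves="0 0.01 0.017 0 0 0 0; 0 0 0 0 0 0 0")

```text
clock: 21.0
eef_pos: [577.6, 168.3, 55.4]
tool_rot: [-1.046, 0.0, -0.346]
force: [0.1, -1.5, -2.3]
width: 7.0
```

```bash
python3 rel.py
```

```text
seat in stand [2.1, -0.2, 10.8] F [-1.3, -0.6, -2.3] T [-0.98  0.34 -0.02] 21.0
```

Request:
step_arm(moves="0 0.01 0.017 0 0 0 0; 0 0.01 0.017 0 0 0 0; 0 0 0 0 0 0 0")

```text
clock: 21.3
eef_pos: [578.2, 169.8, 55.3]
tool_rot: [-1.047, 0.0, -0.346]
force: [-1.2, -5.1, -2.0]
width: 7.2
```

```bash
python3 rel.py
```

```text
seat in stand [3.8, -0.2, 10.6] F [-5.2, -0.6, -2.0] T [-1.1   0.43 -0.  ] 21.3
```

Request:
step_arm(moves="0 -0.026 -0.045 0 0 0 0; 0 -0.026 -0.045 0 0 0 0; 0 0 0 0 0 0 0; 0 0.035 -0.02 0 0 0 0; 0 0.035 -0.02 0 0 0 0; 0 0.035 -0.02 0 0 0 0; 0 0 0 0 0 0 0")

```text
clock: 22.0
eef_pos: [576.4, 165.6, 49.3]
tool_rot: [-1.046, 0.0, -0.346]
force: [-0.7, -0.7, -2.0]
width: 7.3
```

```bash
python3 rel.py
```

```text
seat in stand [-0.8, -0.0, 4.7] F [-0.8, 0.4, -2.0] T [-0.75  0.28 -0.05] 22.0
```

Request:
step_arm(moves="0 0.035 -0.02 0 0 0 0; 0 0.017 -0.01 0 0 0 0; 0 0 0 0 0 0 0")

```text
clock: 22.3
eef_pos: [576.5, 165.6, 46.4]
tool_rot: [-1.046, 0.0, -0.346]
force: [0.3, 0.2, -1.5]
width: 7.0
```

```bash
python3 rel.py
```

```text
seat in stand [-0.9, -0.1, 1.9] F [0.3, -0.2, -1.5] T [-0.72  0.22 -0.04] 22.3
```

Request:
step_arm(moves="0 0.017 -0.01 0 0 0 0; 0 0.017 -0.01 0 0 0 0; 0 0 0 0 0 0 0")

```text
clock: 22.6
eef_pos: [576.7, 165.7, 44.7]
tool_rot: [-1.045, -0.0, -0.346]
force: [-0.1, 0.2, -0.8]
width: 7.3
```

```bash
python3 rel.py
```

```text
seat in stand [-0.8, -0.2, 0.1] F [0.2, 0.2, -0.8] T [-0.65  0.27  0.  ] 22.6
```

Request:
step_arm(moves="0 0.017 -0.01 0 0 0 0; 0 0 0 0 0 0 0")

```text
clock: 22.8
eef_pos: [576.9, 166.1, 44.3]
tool_rot: [-1.044, -0.001, -0.346]
force: [-0.3, 0.1, 1.7]
width: 7.1
```

```bash
python3 rel.py
python3 - <<'E'
from mod import *
for n,bx,s in [("side",(275,140,345,240),6),("top",(215,140,335,235),6)]:
    p=get_image(n); cv2.imwrite(f"pics/{n}_c.png",crop(p,*bx,s))
    r=nets.place_of(p,"bar_seat")[:1]; print(r and (r[0]["position"],r[0]["conf"]))
E
```

```text
seat in stand [-0.4, -0.2, -0.2] F [-0.0, 0.3, 1.7] T [-0.23  0.07  0.05] 22.8
([591.1, 203.9, 165.4], 0.49)
([590.3, 203.4, 168.9], 0.69)
```

View pics/side_c.png

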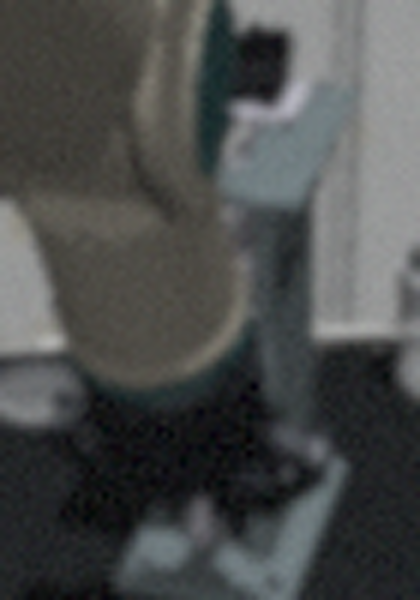

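Request:
step_arm(moves="0 0 0 0 0 0 0.15; 0 0 0 0 0 0 0.2; 0 0 0 0 0 0 0.3; 0 0 0 0 0 0 0.4; 0 0 0 0 0 0 0.5; 0 0 0 0 0 0 0.5; 0 0 0 0 0 0 0.5")

```text
clock: 23.7
eef_pos: [576.6, 165.6, 43.6]
tool_rot: [-1.046, -0.0, -0.346]
force: [1.2, -0.7, -0.2]
width: 42.7
```

Run:
```python
from mod import *
st=ctrl.read_state();p=get_image("wrist"); cv2.imwrite("pics/w_d.png",p["color"])
```

```text
(no output)
```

View pics/w_d.png

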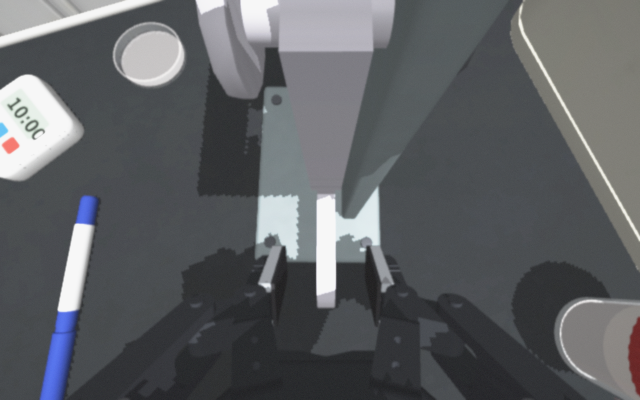

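```bash
cat > kp.py <<'E'
from hang import *
KN=np.array([604,245,241.]); 
def kpose(dx=0,z=232,L=0): # TCP pos over knob
    _,R=pose([0,0,0],YS,np.radians(L)); return np.array([KN[0],KN[1],z])+dx*SX,R
E
python3 - <<'E'
from kp import *
st=ctrl.read_state(); q=np.array(st["qpos"]); R=Rn.from_euler('xyz',st["tool_rot"]);p=np.array(st["eef_pos"])
w1=(p-110*R.as_matrix()[:,1],R)
for L in (0,10):
    q2=q.copy()
    for w in (w1,(w1[0]-40*SX+[0,0,190],kpose(0,0,L)[1]),kpose(0,310,L),kpose(0,232,L),kpose(-50,232,L)):
        q2,e,a,tot,tr=run(q2,[w],sub=5); print(L,q2.round(2),round(e,2),round(a,3),tot,"min",(np.minimum(tr-LO,HI-tr)).min().round(3), w[0].round())
rows(*w1,7,0.5,st)
E
```

```text
0 [ 0.76  1.   -1.25  2.03  0.98  0.56 -1.29] 0.0 0.0 4 min 0.003 [558. 114. 139.]
0 [ 0.53  0.63 -1.22  1.64  0.61  1.3  -1.14] 0.0 0.0 7 min 0.004 [544.  76. 329.]
0 [ 0.12  0.77 -1.1   1.39  0.68  1.39 -1.32] 0.0 0.0 7 min 0.052 [604. 245. 310.]
0 [ 0.11  0.84 -1.06  1.49  0.75  1.26 -1.38] 0.0 0.0 3 min 0.163 [604. 245. 232.]
0 [ 0.21  0.8  -1.08  1.59  0.74  1.21 -1.36] 0.0 0.0 2 min 0.17 [587. 198. 232.]
10 [ 0.76  1.   -1.25  2.03  0.98  0.56 -1.29] 0.0 0.0 4 min 0.003 [558. 114. 139.]
10 [ 0.67  0.6  -1.25  1.72  0.5   1.12 -1.02] 0.0 0.0 7 min 0.003 [544.  76. 329.]
10 [ 0.24  0.71 -1.1   1.51  0.59  1.15 -1.25] 0.0 0.0 7 min 0.025 [604. 245. 310.]
10 [ 0.22  0.78 -1.04  1.61  0.67  1.01 -1.31] 0.0 0.0 3 min 0.164 [604. 245. 232.]
10 [ 0.32  0.75 -1.07  1.69  0.66  0.98 -1.27] 0.0 0.0 2 min 0.179 [587. 198. 232.]
-0 -0.31 -0 0 0 0 0.5; -0 -0.32 -0 0 0 0 0.5; 0 -0.31 0 0 0 0 0.5; 0 -0.32 0 0 0 0 0.5; 0 -0.31 0 0 0 0 0.5; 0 -0.31 0 0 0 0 0.5; 0 -0.32 0 0 0 0 0.5
err [0. 0. 0.] roterr deg 0.0
```

Request:
step_arm(moves="0 -0.2 0 0 0 0 0.5; 0 -0.3 0 0 0 0 0.5; 0 -0.34 0 0 0 0 0.5; 0 -0.34 0 0 0 0 0.5; 0 -0.34 0 0 0 0 0.5; 0 -0.34 0 0 0 0 0.5; 0 -0.34 0 0 0 0 0.6")

```text
clock: 24.45
eef_pos: [557.6, 113.5, 139.4]
tool_rot: [-1.045, 0.0, -0.346]
force: [-0.5, 0.8, -0.4]
width: 50.8
```

Run:
```python
from kp import *
st=ctrl.read_state(); p=np.array(st["eef_pos"]); print(np.round(st["qpos"],2))
rows(p-40*SX+[0,0,190],kpose()[1],10,0.7,st)
```

```text
[ 0.76  0.98 -1.22  2.03  0.95  0.53 -1.26]
-0 -0.37 0.12 -0.44 -0 -0 0.7; -0 -0.37 0.1 -0.44 -0 -0 0.7; -0 -0.38 0.08 -0.44 -0 -0 0.7; -0 -0.38 0.06 -0.44 -0 -0 0.7; -0 -0.39 0.04 -0.44 -0 -0 0.7; -0 -0.39 0.02 -0.44 -0 -0 0.7; -0 -0.39 0 -0.43 -0 -0 0.7; -0 -0.39 -0.02 -0.44 -0 -0 0.7; -0 -0.39 -0.04 -0.43 -0 -0 0.7; -0 -0.38 -0.05 -0.44 -0 -0 0.7
err [-0. -0. -0.] roterr deg 0.02
```

Request:
step_arm(moves="0 -0.37 0.12 -0.44 0 0 0.7; 0 -0.37 0.1 -0.44 0 0 0.7; 0 -0.38 0.08 -0.44 0 0 0.7; 0 -0.38 0.06 -0.44 0 0 0.7; 0 -0.39 0.04 -0.44 0 0 0.7; 0 -0.39 0.02 -0.44 0 0 0.7; 0 -0.39 0 -0.43 0 0 0.7; 0 -0.39 -0.02 -0.44 0 0 0.7; 0 -0.39 -0.04 -0.43 0 0 0.7; 0 -0.38 -0.05 -0.44 0 0 0.7; 0 0 0 0 0 0 0.7")

```text
clock: 25.55
eef_pos: [545.2, 78.8, 331.5]
tool_rot: [-1.568, -0.004, -0.343]
force: [0.1, 0.5, -1.1]
width: 59.8
```

Run:
```python
from kp import *
from mod import *
for n,bx,s in [("side",(275,140,345,240),6),("top",(215,140,335,235),6)]:
    p=get_image(n); im=crop(p,*bx,s); cv2.imwrite(f"pics/{n}_e.png",im)
    for m in("bar_seat","keeper_knob","pin_mid"):
        r=nets.place_of(p,m)[:1]; print(n,m,r and (np.round(r[0]["position"],1),round(r[0]["conf"],2), [round(float((np.array(r[0]["position"])-PIN)@a),1) for a in (SX,SY,SZ)]))
st=ctrl.read_state()
rows(*kpose(0,310),9,0.7,st)
```

```text
side bar_seat (array([593.1, 200.9, 163.6]), 0.68, [-1.4, -3.8, -1.4])
side keeper_knob (array([602.7, 245.9, 241.1]), 0.47, [44.2, 2.4, 76.1])
side pin_mid (array([592.7, 205.5, 165.6]), 0.61, [2.8, -1.9, 0.6])
top bar_seat (array([591.1, 206. , 168.9]), 0.59, [2.7, -0.2, 3.9])
top keeper_knob (array([606.8, 248.1, 238.9]), 0.6, [47.7, -0.7, 73.9])
top pin_mid (array([592.3, 207.6, 164.7]), 0.73, [4.6, -0.8, -0.3])
-0 0.04 0.4 0 -0 -0 0.7; -0 0.04 0.4 0 -0 -0 0.7; -0 0.04 0.4 0 -0 -0 0.7; -0 0.04 0.4 0 -0 -0 0.7; -0 0.04 0.4 0 -0 -0 0.7; -0.01 0.04 0.4 0 -0 -0 0.7; -0 0.04 0.4 0 -0 -0 0.7; -0.01 0.04 0.4 0 -0 -0 0.7; -0 0.04 0.4 0.01 -0.01 -0.01 0.7
err [-0.2 -0.2  0.1] roterr deg 0.03
```

View pics/side_e.png

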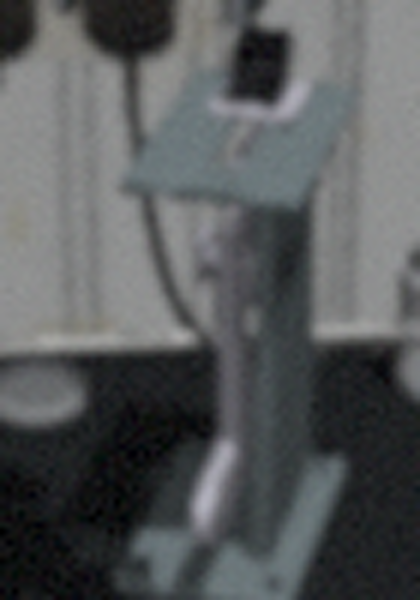

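View pics/top_e.png

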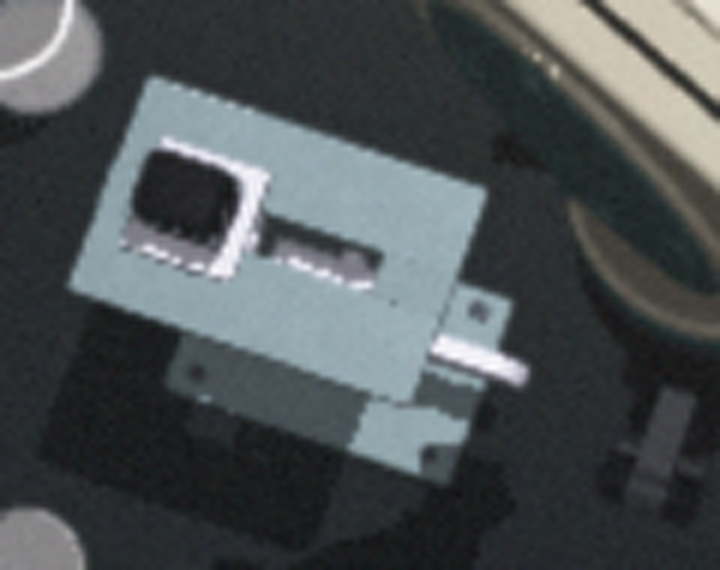

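Run:
```python
from kp import *
p,st=pickle.load(open("top0.pkl","rb")); C=cam(p)
for c in [(195,208),(165,140),(270,172),(225,278),(120,243)]:
    uv=np.array([215,140])-.5+(np.array(c)+.5)/6
    o,d=ray(C,uv); X=o+d*(225-o[2])/d[2]; print(X.round(1),[round(float((X-PIN)@a),1) for a in (SX,SY,SZ)])
```

```text
[604.9 247.6 225. ] [46.5, 0.9, 60.0]
[628.9 258.  225. ] [64.5, -18.1, 60.0]
[616.8 222.1 225. ] [26.6, -19.0, 60.0]
[580.4 237.3 225. ] [28.6, 20.5, 60.0]
[593.3 273.  225. ] [66.5, 20.4, 60.0]
```

Request:
step_arm(moves="0 0.04 0.4 0 0 0 0.7; 0 0.04 0.4 0 0 0 0.7; 0 0.04 0.4 0 0 0 0.7; 0 0.04 0.4 0 0 0 0.7; 0 0.04 0.4 0 0 0 0.7; -0.01 0.04 0.4 0 0 0 0.7; 0 0.04 0.4 0 0 0 0.7; -0.01 0.04 0.4 0 0 0 0.7; 0 0.04 0.4 0.01 -0.01 -0.01 0.7; 0 0 0 0 0 0 0.7")

```text
clock: 26.95
eef_pos: [603.8, 248.5, 309.9]
tool_rot: [-1.568, 0.001, -0.342]
force: [-0.1, 0.5, 0.7]
width: 59.4
```

Run:
```python
from kp import *
p=get_image("wrist"); cv2.imwrite("pics/w_f.png",p["color"])
st=ctrl.read_state(); _,R=kpose()
rows(np.array([605,247,232.]),R,6,0.7,st)
```

```text
0 0.26 0 -0 0 -0 0.7; 0 0.26 0 -0 0 -0 0.7; 0 0.26 0 -0 0.01 -0 0.7; 0.01 0.26 0 -0 0 -0 0.7; 0 0.26 0.01 -0 0.01 -0 0.7; 0.01 0.26 0 -0.01 0 -0 0.7
err [-0.   0.1 -0.1] roterr deg 0.04
```

View pics/w_f.png

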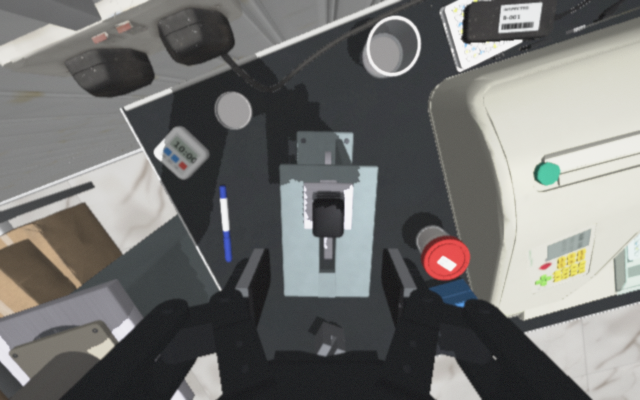

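Request:
step_arm(moves="0 0.26 0 0 0 0 0.7; 0 0.26 0 0 0 0 0.7; 0 0.26 0 0 0.01 0 0.7; 0.01 0.26 0 0 0 0 0.7; 0 0.26 0.01 0 0.01 0 0.7; 0.01 0.26 0 -0.01 0 0 0.7; 0 0 0 0 0 0 0.7")

```text
clock: 27.7
eef_pos: [604.9, 245.0, 230.3]
tool_rot: [-1.574, 0.001, -0.347]
force: [0.0, -0.9, 0.7]
width: 59.9
```

Run:
```python
from kp import *
p=get_image("wrist"); cv2.imwrite("pics/w_g.png",p["color"])
```

```text
(no output)
```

View pics/w_g.png

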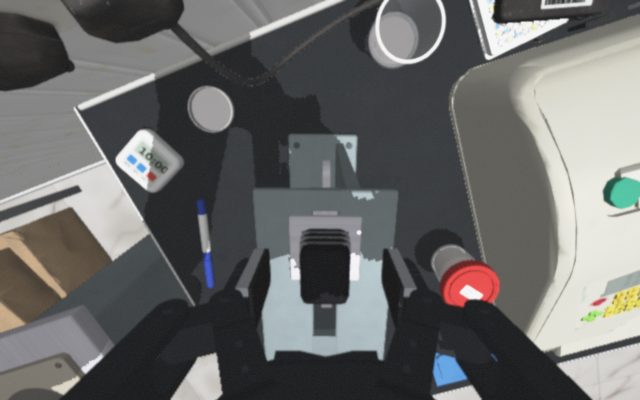

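Request:
step_arm(moves="0 -0.03 0.03 0 0 0 0.2; 0 0 0 0 0 0 0.1; 0 0 0 0 0 0 0.1; 0 0 0 0 0 0 0.1; 0 0 0 0 0 0 0.1; 0 0 0 0 0 0 0.1; 0 0 0 0 0 0 0.1")

```text
clock: 28.45
eef_pos: [605.7, 248.6, 235.6]
tool_rot: [-1.569, -0.001, -0.347]
force: [-2.7, 0.1, 5.4]
width: 22.9
```

Request:
step_arm(moves="0 0 -0.05 0 0 0 0.1; 0 0 -0.1 0 0 0 0.1; 0 0 -0.1 0 0 0 0.1; 0 0 -0.1 0 0 0 0.1; 0 0 -0.1 0 0 0 0.1; 0 0 -0.1 0 0 0 0.1; 0 0 -0.1 0 0 0 0.1; 0 0 -0.1 0 0 0 0.1; 0 0 0 0 0 0 0.1")

```text
clock: 29.35
eef_pos: [592.6, 213.0, 235.6]
tool_rot: [-1.57, -0.001, -0.347]
force: [-4.2, 1.3, 7.3]
width: 22.6
```

```bash
python3 rel.py
python3 - <<'E'
from kp import *
from mod import *
st=ctrl.read_state(); print([round(float((np.array(st["eef_pos"])-PIN)@a),1) for a in (SX,SY,SZ)])
p=get_image("top"); cv2.imwrite("pics/top_h.png",crop(p,215,140,335,235,6))
p=get_image("wrist"); cv2.imwrite("pics/w_h.png",p["color"])
E
```

```text
seat in stand [104.1, 0.8, 155.2] F [-0.2, 4.4, 7.3] T [ 0.28  0.93 -0.28] 29.35
[9.8, 0.8, 70.6]
```

View pics/w_h.png

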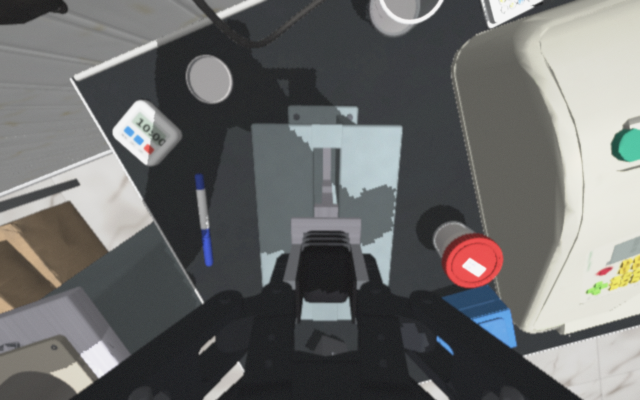

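Request:
step_arm(moves="0 0 -0.06 0 0 0 0.1; 0 0 -0.06 0 0 0 0.1; 0 0 -0.05 0 0 0 0.1; 0 0 0 0 0 0 0.1")

```text
clock: 29.85
eef_pos: [589.8, 205.6, 235.6]
tool_rot: [-1.569, -0.001, -0.346]
force: [-4.1, 2.6, 7.1]
width: 23.0
```

```bash
python3 rel.py
```

```text
seat in stand [96.1, 0.9, 155.2] F [1.1, 4.7, 7.1] T [ 0.49  0.86 -0.27] 29.85
```

Request:
step_arm(moves="0 0 -0.04 0 0 0 0.1; 0 0 -0.04 0 0 0 0.1; 0 0 0 0 0 0 0.1")

```text
clock: 30.15
eef_pos: [588.5, 202.0, 235.6]
tool_rot: [-1.569, -0.001, -0.346]
force: [-3.0, 2.3, 7.4]
width: 22.5
```

```bash
python3 rel.py
```

```text
seat in stand [92.3, 1.0, 155.3] F [1.2, 3.6, 7.4] T [ 0.62  0.79 -0.29] 30.15
```

Request:
step_arm(moves="0 0 -0.04 0 0 0 0.1; 0 0 -0.04 0 0 0 0.1; 0 0 0 0 0 0 0.1")

```text
clock: 30.45
eef_pos: [588.4, 201.9, 235.6]
tool_rot: [-1.56, -0.001, -0.345]
force: [1.6, 11.2, -0.0]
width: 22.9
```

```bash
python3 rel.py
```

```text
seat in stand [91.5, 1.2, 156.1] F [11.1, 2.3, -0.0] T [ 2.06 -0.19 -0.36] 30.45
```

Request:
step_arm(moves="0 0 0.03 0 0 0 0.1; 0 0 0 0 0 0 0.4; 0 0 0 0 0 0 0.6; 0 0 0 0 0 0 0.7; 0 0 0 0 0 0 0.7; 0 0 0 0 0 0 0.7; 0 -0.3 0 0 0 0 0.7; 0 -0.5 0 0 0 0 0.7; 0 -0.5 0 0 0 0 0.7; 0 -0.5 0 0 0 0 0.7; 0 0 -0.5 0 0 0 0.7; 0 0 -0.7 0 0 0 0.7; 0 0 -0.7 0 0 0 0.7; 0 0 -0.7 0 0 0 0.7; 0 0 0 0 0 0 0.7; 0 0 0 0 0 0 0.7")

```text
clock: 32.05
eef_pos: [544.3, 75.3, 325.5]
tool_rot: [-1.571, -0.003, -0.349]
force: [0.1, -0.2, -0.2]
width: 59.9
```

Run:
```python
from kp import *
from mod import *
for n,bx,s in [("side",(275,140,345,240),6),("top",(215,140,335,235),6)]:
    p=get_image(n); im=crop(p,*bx,s); cv2.imwrite(f"pics/{n}_z.png",im)
    for m in("bar_seat","keeper_knob","pin_mid","tip_box","beaker_2","sample_cup"):
        r=nets.place_of(p,m)[:1]; print(n,m,r and (np.round(r[0]["position"],1),round(r[0]["conf"],2), [round(float((np.array(r[0]["position"])-PIN)@a),1) for a in (SX,SY,SZ)]))
print(ctrl.read_state()["force"])
```

```text
side bar_seat (array([588.8, 203.9, 166. ]), 0.51, [-0.0, 1.3, 1.0])
side keeper_knob (array([586.4, 204.2, 241.3]), 0.65, [-0.6, 3.6, 76.3])
side pin_mid (array([594.1, 204.2, 167.4]), 0.94, [2.0, -3.6, 2.4])
side tip_box (array([708.7, -70.7,  -3.5]), 0.79, [-217.8, -204.6, -168.5])
side beaker_2 (array([ 7.237e+02,  3.562e+02, -5.000e-01]), 0.76, [189.0, -74.1, -165.5])
side sample_cup (array([589.5, 203.9, 118.1]), 0.65, [0.2, 0.6, -46.9])
top bar_seat []
top keeper_knob (array([587.9, 202.8, 239.1]), 0.61, [-1.4, 1.7, 74.1])
top pin_mid (array([592.1, 205. , 163.5]), 0.62, [2.1, -1.5, -1.5])
top tip_box []
top beaker_2 (array([725.2, 359.3,  -3.9]), 0.8, [192.4, -74.4, -168.9])
top sample_cup []
[-0.12843734  0.63701709  0.264343  ]
```

View pics/side_z.png

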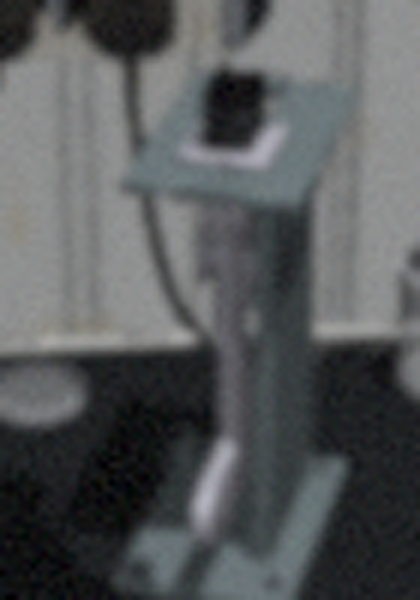

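View pics/top_z.png

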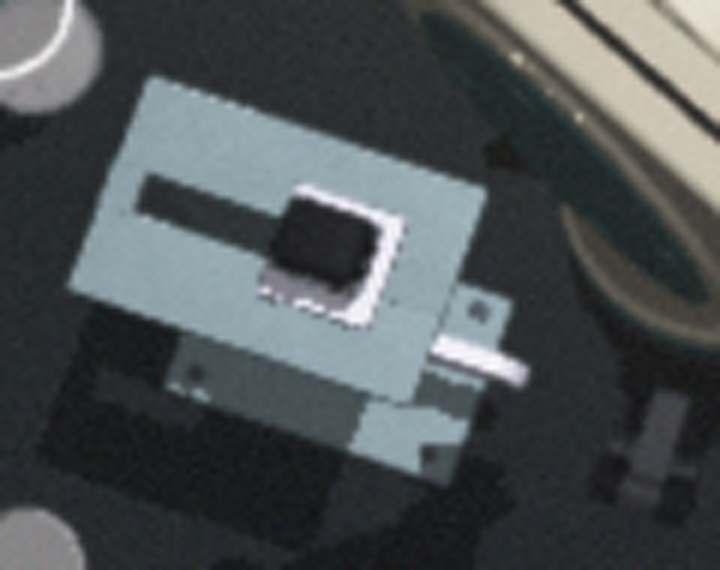

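The side view shows the bar upright on the pin. The top view shows the keeper at the front end of its guide, with the knob near (330, 240) in the crop. The gripper is clear of the stand, so I'm handing in.

```bash
python3 -c "
from cell import ctrl
print(ctrl.finish_job())"
```

```text
the job is handed in; nothing more can be done
None
```

The bar hangs on the pin with the keeper drawn over it, and I handed the job in at about 32–33 s on the clock. The hand-in gave no verdict.

**What I did**
- **Grasp:** I gripped the bar by its near arm at 30° lean and lifted it out of the block. My first lean was stopped by joint limits. I fitted the arm's kinematics and led the arm round to another configuration, and the grasp went in from there.
- **Hanging:** I slid the bar onto the pin until I felt the end of the slot at about 5 N. I then backed off 5 mm, lowered it until the pin carried it (about 3 N), and let go.
- **Keeper:** I gripped the knob and pulled the keeper to its end stop. It travelled about 49.7 mm, with 11 N at the stop. Then I let go and backed off.

**Last checks**
- **Bar:** It looks upright in the side picture. The network put its seat within about 1.5 mm of my pin position.
- **Keeper:** The network puts the knob directly above the pin, about 45 mm in front of where it started (44–48 mm by network, 46.5 mm by my own measurement). That is lower than the 49.7 mm the arm travelled. The end-stop contact is why I take it as fully home.
- **Robot:** The wrist force was about zero, so nothing was being touched.
- **Bystanders:** The tip box and beaker were within about 5 mm of their first readings, which is what the networks can resolve. The sample cup's last check failed: the side view reported a false position on the bar, and the top view found nothing. The arm never came near the cup, and it was still standing in the last wrist pictures.

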